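# Put the roast reference plates away in the dark keeper

### The arm

A 6-joint arm with a two-finger parallel gripper is mounted at the origin on the work surface; the furniture and walls round the work are solid. World frame = base frame: x ahead of the robot, y to its left, z up, the work surface at z = 0. Lengths are in m, angles in rad, forces in N, time in s.
With the tool pointing down it reaches from about 0.375 to 0.975 m from the base axis. Payload 3.8 kg.
Tool frame: the origin (TCP) lies where the fingers leave the gripper's body, on its centre line; the fingertips stand 73 mm ahead of it and the grasp point (between the pads) lies 54 mm ahead of it; z points along the fingers, y is the line along which they close (so a half turn about z gives the same grasp; the last joint's range is limited). The gripper opens to 85 mm and grips with 20 to 120 N. Pads are 22 mm wide; open, the fingers measure 114 mm over their backs; the gripper's body (76 mm by 85 mm) begins 54 mm behind the grasp point. The pads swing forward as they close: fully open they stand 13 mm farther back than shut.
Start: joints at [-1.373, 0.264, 1.604, -0, 1.274, -0.037], TCP at [0.157, -0.656, 0.304] pointing down, gripper open.
Joint ranges: [-2.63, 2.63], [-0.94, 2.18], [0.31, 2.57], [-1.31, 4.45], [0, 2.66], [-2.55, 2.55]. Speed limits (rad/s): [2.57, 2.57, 3.14, 3.14, 3.14, 3.14].

### API

Orientations are given as a rotation vector (axis times angle).
In Python, from workcell import read_state, viewer, bot gives the robot as it stands.
- The arm moves only by the tool jog_arm, never from a script. Its argument "increments" is a list that holds one entry, the list of rows, each a list of 7 numbers: the shift along the tool's x, y, z in units of 30 mm (1.0 is 30 mm), then the turn, a rotation vector about the tool's x, y, z in units of 6 degrees (1.0 is 6 degrees), then the opening, from -1 (shut) to 1 (fully open). A call has exactly 5 rows; each row shifts and turns the commanded pose from where the row before left it, along the tool's axes as they then stand; what a row does not reach is not made up. A row lasts 1/12 s, in which the tool goes at most 41.7 mm and 7.16 degrees, less where a joint would pass 70% of its speed; a pose out of reach is approached as far as the arm can. A call is refused whole if a number of a shift passes 1 or a number of a turn 1, either way. A call with a gripper value outside its range is refused whole. The fingers move at their own pace and stop on an object; "force" is the grip in N (left out, the last holds). Time passes only in rows, so rows that do not move let the fingers close, or fill a call up. It gives the time, the measured TCP pose, the force, the opening and the grip force at its end, in the units of the state.
- read_state(): the state, without advancing time (a new reading comes with each control period).
- viewer.read_camera(name): name is "scene" or "top" or "wrist"; returns (picture, depth): 400x640x3 uint8, blue, green, red; 400x640 float32, m along the optical axis (not along the pixel's ray), 0 where there is no reading.
- viewer.camera_params(name): a dict with "fx", "fy", "cx", "cy" (pixels), "k1" (the pictures are not rectified: a ray, as slopes to the right and down, at radius r is drawn at 1 + k1 r^2 times it, then the intrinsics apply), "R" (3x3) and "t" (3): a world point X has camera coordinates R X + t; the wrist camera has in their place "hand_eye" (4x4, takes a point from camera to tool coordinates, whose origin is the TCP and whose axes are the flange's). Camera axes: x right, y down, z forward; pixel columns grow to the right and rows downward; lengths in m; the calibration is good to about 2 mm. A picture is of the moment at which its call begins: read the wrist's pose just before it. camera_params takes no time and is no camera call.
- bot.finish_job(): hands the job in; it is judged then, once.
The state is a dict: "time": time; "q": joint angles; "joint_vel": joint speeds; "joint_torque": joint torques, N m; "tool_pos": TCP position; "tcp_rot": TCP orientation; "wrist_force": force on the tool from outside, world axes, zero at the start; "torque": the same for the moment, N m; "width": opening from 0.0 (shut) to 1.0 (fully open); "grip_force": force on a finger pad.
Only numpy, scipy, OpenCV 4.12 (cv2) and the standard library are available. Lean on these libraries where they do the work, as an engineer would, in place of code of your own. Each camera call takes 0.05 s, during which the arm holds its last target. There are 200 camera calls.

### The job

Put away every roast reference plate that is standing in the narrow hooded bins: raise its front edge to tilt it out from under the hood, stand it on edge in a free lane of the wooden keeper, and push it end first through that lane's sprung flap until the flap swings shut behind it. One plate to a lane, any plate in any lane; leave the vials, the pen and the spoon where they are.

Things in the scene. Friction and masses are not known exactly. Their poses are not given: they have to be found in the camera images.
- plate_1: roast colour reference plate: flat wooden board 120 long (own x) x 10 thick (own y) x 64 high (own z), 50 to 100 g, with dark discs let flush into both faces; origin at the middle of its lower long edge. It starts standing on edge in bin_1, x and z along the bin's. May be absent (None). (mm)
- plate_2: roast colour reference plate: flat wooden board 120 long (own x) x 10 thick (own y) x 64 high (own z), 50 to 100 g, with dark discs let flush into both faces; origin at the middle of its lower long edge. It starts standing on edge in bin_2, x and z along the bin's. May be absent (None). (mm)
- plate_3: roast colour reference plate: flat wooden board 120 long (own x) x 10 thick (own y) x 64 high (own z), 50 to 100 g, with dark discs let flush into both faces; origin at the middle of its lower long edge. It starts standing on edge in bin_3, x and z along the bin's. May be absent (None). (mm)
- plate_4: roast colour reference plate: flat wooden board 120 long (own x) x 10 thick (own y) x 64 high (own z), 50 to 100 g, with dark discs let flush into both faces; origin at the middle of its lower long edge. It starts standing on edge in bin_4, x and z along the bin's. May be absent (None). (mm)
- bin_1: deep narrow grey bin, fixed, outside 152 x 40; origin mid-underside, -x toward its low front end (nearer the robot). Floor z = 6; slot x -66..66, y -9..9. Walls 5 thick: for x > 3 up to z = 80, for x < 3 only to z = 22 (there the plate stands free and can be pinched across its thickness). Front end wall x -72..-66, up to z = 36. Hood over x = 30..72, underside z = 80, top 86 (mm)
- bin_2: second bin, same shape as bin_1. The hood blocks lifting the plate straight up, the front wall blocks pulling it straight out: its front edge must be raised more than about 13 degrees (it pivots on its rear lower corner and slides forward as it tilts); at 30 degrees there is ample room, and once clear of the hood it lifts out (mm)
- bin_3: third bin, same shape as bin_1 (mm)
- bin_4: fourth bin, same shape as bin_1 (mm)
- keeper: dark keeper, fixed wooden box behind an open grooved apron; origin on the table under the middle of the flap line, +x into the box, -x along the apron toward the robot. Apron x = -140..0, open above, 216 wide. Four straight lanes along x at y = 75, 25, -25, -75. Box: inner back face x = 165, side walls outside |y| = 102 from x = 46 on. One plate to a lane (mm)
- lane_a (a point): floor of the lane at keeper y = 75, on the flap line, axes as the keeper's. Lane: groove 16 wide, floor z = 8, wood beside it up to z = 32 with 4 x 45 degree chamfers (mouth 24 wide). A plate in it has its top edge at z = 72. Home: tail 25 to 45 past the flap line, so plate origin 85 to 105 past it (mm)
- lane_b (a point): the same for the lane at keeper y = 25 (mm)
- lane_c (a point): the same for the lane at keeper y = -25 (mm)
- lane_d (a point): the same for the lane at keeper y = -75 (mm)
- roof_edge (a point): middle of the keeper roof's front lower edge, at keeper x = 44, z = 78; the roof (top z = 84) runs from here to the back, so a plate cannot be lowered in behind a flap (mm)
- flap_a (a joint): sprung steel flap across the lane at keeper y = 75: hinged on an upright post (8 in diameter, top z = 52) at x = 0, y = 95, reaching 28 toward -y, z = 34 to 50. Angle 0 shut; swings into the box (+x) up to 1.6 rad under about 1 N, springs shut when nothing props it. Above z = 55 tools pass over flaps and posts (lengths in mm)
- flap_b (a joint): sprung steel flap across the lane at keeper y = 25: hinged on an upright post (8 in diameter, top z = 52) at x = 0, y = 45, reaching 28 toward -y, z = 34 to 50. Angle 0 shut; swings into the box (+x) up to 1.6 rad under about 1 N, springs shut when nothing props it. Above z = 55 tools pass over flaps and posts (lengths in mm)
- flap_c (a joint): sprung steel flap across the lane at keeper y = -25: hinged on an upright post (8 in diameter, top z = 52) at x = 0, y = -5, reaching 28 toward -y, z = 34 to 50. Angle 0 shut; swings into the box (+x) up to 1.6 rad under about 1 N, springs shut when nothing props it. Above z = 55 tools pass over flaps and posts (lengths in mm)
- flap_d (a joint): sprung steel flap across the lane at keeper y = -75: hinged on an upright post (8 in diameter, top z = 52) at x = 0, y = -55, reaching 28 toward -y, z = 34 to 50. Angle 0 shut; swings into the box (+x) up to 1.6 rad under about 1 N, springs shut when nothing props it. Above z = 55 tools pass over flaps and posts (lengths in mm)
- vial_left: small amber aroma vial with black cap, 21 x 21 x 40, standing; origin under its centre. A bystander: leave it alone. (mm)
- vial_right: small dark aroma vial with black cap, 21 x 21 x 40, standing; origin under its centre. A bystander: leave it alone. (mm)
- pen_main: grey click pen lying on the table, 132 long; origin under its middle. A bystander: leave it alone. (mm)
- spoon_c: steel cupping spoon lying on the table, 166 long; origin under its middle. A bystander: leave it alone. (mm)
Things that resemble listed ones, but are neither listed nor needed, are in the scene too. What is shaped like the plate_2 but orange or purple is not meant.

How it is judged:
At the end, for the whole second after the job is handed in: Every plate present stands at rest on edge in a lane of the keeper (upright within 0.45 rad, along the lane within 0.15 rad, lower edge on the lane floor within 10 mm), wholly behind the flap line with its origin 75 to 115 mm past it, and all four flaps are shut (under 0.15 rad) (x of plate_1 in the frame of keeper between 0.075 and 0.115 m and y of plate_1 in the frame of keeper between -0.087 and 0.087 m and z of each of plate_1, plate_2, plate_3, plate_4 in the frame of keeper below 0.018 m and angle between the x axis of each of plate_1, plate_2, plate_3, plate_4 and the x axis of keeper, either way round below 0.15 rad and angle between each of plate_1, plate_2, plate_3, plate_4's own z axis and vertical below 0.45 rad and linear speed of each of plate_1, plate_2, plate_3, plate_4 below 0.02 m/s and x of plate_2 in the frame of keeper between 0.075 and 0.115 m and y of plate_2 in the frame of keeper between -0.087 and 0.087 m and x of plate_3 in the frame of keeper between 0.075 and 0.115 m and y of plate_3 in the frame of keeper between -0.087 and 0.087 m and x of plate_4 in the frame of keeper between 0.075 and 0.115 m and y of plate_4 in the frame of keeper between -0.087 and 0.087 m and value of joint each of flap_a, flap_b, flap_c, flap_d below 0.15 rad); the robot touches nothing.
It fails at once if a vial, the pen or the spoon is moved more than 30 mm (distance of any of vial_left, vial_right, pen_main, spoon_c from where it was at the start of the episode above 0.03 m).
Of plate_1, plate_2, plate_3, plate_4 only 3 to 4 are there at a start; the rules pass over those that are not, and their reading is None.
At some moment in a run one of plate_1, plate_2, plate_3, plate_4 may be knocked a few centimetres aside while the robot is not near it.
It also fails if it takes over 210 s, if anything falls off the work surface, if the arm or the gripper's body presses on something with over 40 N, if the wrist force passes 120 N, or if a joint passes its speed limit or range.

## Working session

There is one attempt and no reset: what is moved stays moved. The work goes in short steps, Python scripts to look and compute and a tool call to move; the robot and the scene stay as the last step left them, time stands still between calls to the robot, and variables do not carry over. Pictures are saved under pics/ and viewed, at most 14 in all, crops included, and the job is handed in when it is done.

Besides the shell and the picture viewer there is one more tool, called after "Call:" as a command line: name --argument value ..., lists and objects as JSON in quotes. jog_arm: Moves the arm, as the interface text tells. Its arguments: {"type":"object","properties":{"increments":{"type":"array","items":{"type":"array","items":{"type":"array","items":{"type":"number"}}}},"force":{"type":"number"}},"required":["increments"]}

```bash
ls; mkdir -p pics; cat > h.py <<'E'
import numpy as np, cv2
from scipy.spatial.transform import Rotation as Ro
from workcell import read_state, viewer, bot
def cam(name):
    s=read_state(); p=viewer.camera_params(name); im,d=viewer.read_camera(name)
    return s,p,im,d
def cloud(s,p,d):
    v,u=np.mgrid[0:400,0:640]
    K=np.array([[p['fx'],0,p['cx']],[0,p['fy'],p['cy']],[0,0,1.]])
    xy=cv2.undistortPoints(np.stack([u.ravel(),v.ravel()],1).astype(float)[:,None],K,np.array([p['k1'],0,0,0.]))[:,0]
    X=np.c_[xy,np.ones(len(xy))]*d.reshape(-1,1)
    if 'R' in p: W=(X-np.array(p['t']))@np.array(p['R'])
    else:
        H=np.array(p['hand_eye']); T=X@H[:3,:3].T+H[:3,3]
        W=T@Ro.from_rotvec(s['tcp_rot']).as_matrix().T+np.array(s['tool_pos'])
    W=W.reshape(400,640,3).copy(); W[d==0]=np.nan
    return W
E
python3 - <<'E'
from h import *
for n in ['scene','top']:
    s,p,im,d=cam(n); cv2.imwrite(f'pics/{n}0.png',im); np.savez(f'{n}0.npz',im=im,W=cloud(s,p,d))
    print(n,p)
print(s)
E
```

```text
pics
scene {'fx': 420.0360318020583, 'fy': 420.0360318020583, 'cx': 322.0283257965216, 'cy': 195.5398812656213, 'k1': -0.11281117070319462, 'R': array([[-0.78329643, -0.62139732,  0.01766581],
       [-0.47209455,  0.57612523, -0.66723793],
       [ 0.40444214, -0.53098502, -0.74463512]]), 't': array([0.40842448, 0.27398575, 1.09603164])}
top {'fx': 506.29224652785575, 'fy': 506.29224652785575, 'cx': 316.421187484412, 'cy': 201.68557161695853, 'k1': -0.02451364575532918, 'R': array([[ 0.20663946, -0.9783492 , -0.01153154],
       [-0.7680175 , -0.15489034, -0.6214162 ],
       [ 0.60617592,  0.13726554, -0.78339577]]), 't': array([-0.09380329,  0.43979871,  1.6794466 ])}
{'time': 0.05, 'q': array([-1.37290480e+00,  2.64739643e-01,  1.60538077e+00,  9.05910636e-06,
        1.27367846e+00, -3.68945331e-02]), 'joint_vel': array([-2.89969056e-07, -1.31725297e-03, -7.09258372e-04, -1.52256564e-03,
        1.96376667e-03,  1.94643110e-04]), 'joint_torque': array([ 8.75057376e-04, -5.17028296e+01, -3.68843615e+01, -6.61777449e-05,
        7.12692010e-03,  2.69239841e-06]), 'tool_pos': array([ 0.15692123, -0.65592401,  0.30256728]), 'tcp_rot': array([-3.11778601e+00, -3.67692786e-01,  2.64924782e-04]), 'wrist_force': array([ 0.24873451,  1.61317091, -0.34938933]), 'torque': array([ 0.00612775,  0.0208403 , -0.00213671]), 'grip_force': 0.0, 'width': 0.9999345269652663}
```

View pics/scene0.png

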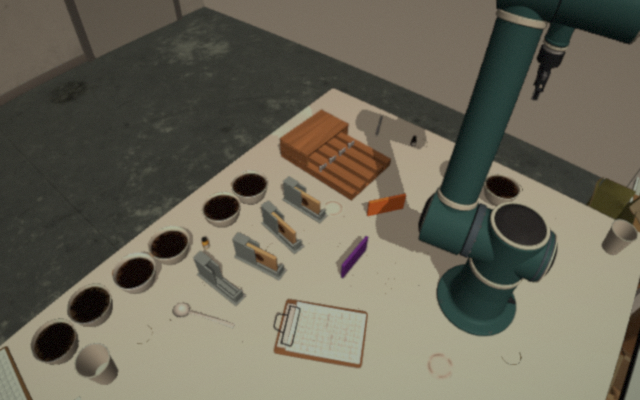

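View pics/top0.png

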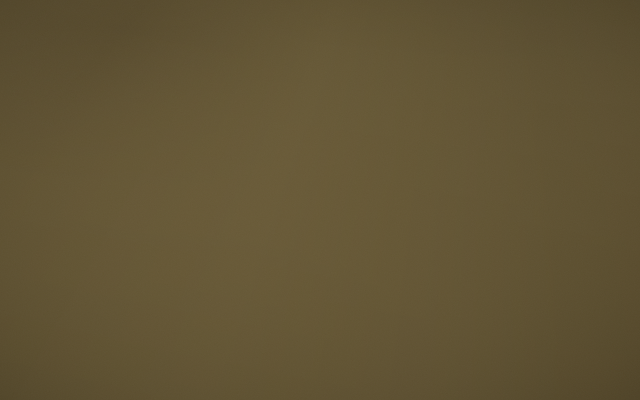

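Scene view: four bins at about (303,200), (281,228), (258,256), (219,278); the last looks empty, and the other three hold wooden plates. The keeper is at (335,155), and the orange (385,205) and purple (352,256) boards are decoys. The top camera is covered and shows nothing useful. Next I build a top-down height map from the scene depth.

```bash
python3 - <<'E'
from h import *
z=np.load('scene0.npz'); W=z['W']; im=z['im']
t=np.load('top0.npz')['W']; print('top z',np.nanmedian(t.reshape(-1,3),0))
for n,(u,v) in dict(table=(330,280),keeper=(335,155),b1=(303,200),b2=(281,228),b3=(258,256),b4=(218,278),spoon=(181,310),vial=(205,243),orange=(385,205)).items(): print(n,W[v,u].round(3))
# orthographic: 1.25mm/pix; x up, y left
big=cv2.resize(im,None,fx=4,fy=4,interpolation=cv2.INTER_CUBIC); Wb=cv2.resize(W.astype(np.float32),None,fx=4,fy=4,interpolation=cv2.INTER_NEAREST)
Wb=cv2.resize(W.astype(np.float32),None,fx=4,fy=4,interpolation=cv2.INTER_LINEAR)
x0,x1,y0,y1=.3,1.0,-.45,.45; r=.0012
out=np.zeros((int((x1-x0)/r),int((y1-y0)/r),3),np.uint8); hz=np.full(out.shape[:2],-1.)
P=Wb.reshape(-1,3); C=big.reshape(-1,3); ok=np.isfinite(P).all(1)&(P[:,2]<.2); P=P[ok];C=C[ok]
i=((x1-P[:,0])/r).astype(int); j=((y1-P[:,1])/r).astype(int); k=(i>=0)&(i<out.shape[0])&(j>=0)&(j<out.shape[1])
o=np.argsort(P[k,2]); out[i[k][o],j[k][o]]=C[k][o]
for a in np.arange(.3,1.0,.1): cv2.putText(out,f'{a:.1f}',(0,int((x1-a)/r)),0,.4,(0,0,255)); 
for b in np.arange(-.4,.5,.1): cv2.putText(out,f'{b:.1f}',(int((y1-b)/r),10),0,.4,(0,255,0)); cv2.line(out,(int((y1-b)/r),0),(int((y1-b)/r),5),(0,255,0))
cv2.imwrite('pics/ortho0.png',out)
E
```

```text
top z [-0.59904613 -0.24079594  1.50881988]
table [ 0.338  0.196 -0.002]
keeper [ 0.595 -0.16   0.051]
b1 [0.556 0.05  0.041]
b2 [0.537 0.17  0.038]
b3 [0.518 0.283 0.045]
b4 [0.574 0.386 0.004]
spoon [0.578 0.512 0.003]
vial [0.674 0.338 0.025]
orange [ 0.355 -0.094  0.035]
```

View pics/ortho0.png

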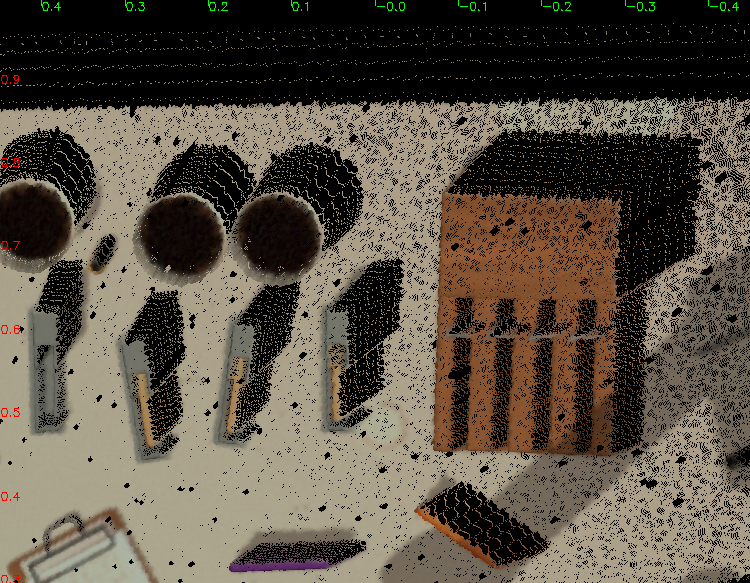

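```bash
cat > m.py <<'E'
from h import *
def keeper(W):
    P=W.reshape(-1,3); P=P[np.isfinite(P).all(1)]
    R=P[(P[:,0]>.4)&(P[:,0]<.95)&(P[:,1]<-.03)&(P[:,1]>-.36)]
    a=R[(R[:,2]>.076)&(R[:,2]<.092)]; b=R[(R[:,2]>.026)&(R[:,2]<.037)&(R[:,0]<.6)]
    return a,b
def robust_rect(P,q=.5):
    # yaw by minAreaRect on trimmed points
    return cv2.minAreaRect((P[:,:2]*1000).astype(np.float32))
E
python3 - <<'E'
from m import *
z=np.load('scene0.npz'); W=z['W']
a,b=keeper(W)
print('roof',len(a),np.median(a[:,2]),robust_rect(a)); print('apron',len(b),np.median(b[:,2]),robust_rect(b))
P=W.reshape(-1,3); P=P[np.isfinite(P).all(1)]
for y in (.05,.17,.28,.40):
    c=P[(abs(P[:,1]-y)<.05)&(P[:,0]>.43)&(P[:,0]<.66)]
    h=c[(c[:,2]>.081)&(c[:,2]<.095)]; w=c[(c[:,2]>.074)&(c[:,2]<.095)]; pl=c[(c[:,2]>.062)&(c[:,2]<.0735)]
    lo=c[(c[:,2]>.003)]
    print(y,'hood',len(h),h.mean(0).round(4),robust_rect(h),'\n  base',robust_rect(lo))
    if len(pl)>10:
        m=pl.mean(0); d=cv2.fitLine((pl[:,:2]).astype(np.float32),cv2.DIST_HUBER,0,.001,.001).ravel(); print('  plate',len(pl),m.round(4),np.degrees(np.arctan2(d[1],d[0])).round(2), pl[:,0].min(),pl[:,0].max())
E
```

```text
roof 1572 0.08243416380935024 ((703.9944458007812, -185.4288330078125), (219.9265899658203, 130.27734375), 88.65821838378906)
apron 1417 0.030176488952199324 ((528.4282836914062, -181.2855224609375), (220.0840606689453, 147.11305236816406), 88.43147277832031)
0.05 hood 98 [0.6056 0.0448 0.0843] ((601.43310546875, 44.255455017089844), (28.513290405273438, 52.89200973510742), 89.04912567138672) 
  base ((544.5382080078125, 49.62478256225586), (229.3347625732422, 98.69723510742188), 0.4978615343570709)
  plate 174 [0.5573 0.0473 0.0672] 6.36 0.49466036385859474 0.6587724377198677
0.17 hood 115 [0.5885 0.1582 0.084 ] ((578.1842041015625, 158.87210083007812), (28.4527530670166, 66.84563446044922), 82.78266143798828) 
  base ((545.3300170898438, 170.9820556640625), (227.3944549560547, 98.65534973144531), 0.5616036057472229)
  plate 174 [0.5432 0.1656 0.0676] -7.97 0.48132720202473633 0.6594372937388525
0.28 hood 134 [0.5699 0.287  0.0839] ((561.3577270507812, 286.6131896972656), (61.88700485229492, 31.24614143371582), 2.3143134117126465) 
  base ((545.1971435546875, 282.34136962890625), (95.96702575683594, 230.9044647216797), 88.97016906738281)
  plate 217 [0.5255 0.2789 0.0676] 10.89 0.4641262990934072 0.658975011616409
0.4 hood 162 [0.6041 0.3951 0.0843] ((592.1963500976562, 394.256103515625), (71.39098358154297, 29.121721267700195), 2.8556034564971924) 
  base ((543.4241333007812, 400.0926818847656), (95.34166717529297, 226.0594940185547), 89.89729309082031)
  plate 59 [0.5839 0.3992 0.0676] 21.88 0.5573787840338056 0.6250627707695733
```

Call:
jog_arm --increments '[[[0, 0, 0, 0, 0, 0.75, 1], [0, 0, 0, 0, 0, 0.75, 1], [0, 0, 0, 0, 0, 0.75, 1], [0.4, -1, -0.2, 0, 0, 0, 1], [0.4, -1, -0.2, 0, 0, 0, 1]]]' --force 60

```text
time: 0.52
tool_pos: [0.1805, -0.5962, 0.314]
tcp_rot: [-3.139, 0.005, 0.001]
wrist_force: [-0.1, -0.5, 0.2]
width: 0.997
grip_force: 0.0
```

Call:
jog_arm --increments '[[[0.4, -1, -0.2, 0, 0, 0, 1], [0.4, -1, -0.2, 0, 0, 0, 1], [0.4, -1, -0.2, 0, 0, 0, 1], [0.4, -1, -0.2, 0, 0, 0, 1], [0.4, -1, -0.2, 0, 0, 0, 1]]]'

```text
time: 0.93
tool_pos: [0.2413, -0.4448, 0.3455]
tcp_rot: [-3.141, 0.002, 0.001]
wrist_force: [1.1, 0.0, 1.0]
width: 1.001
grip_force: 0.0
```

Call:
jog_arm --increments '[[[0.4, -1, -0.2, 0, 0, 0, 1], [0.4, -1, -0.2, 0, 0, 0, 1], [0.4, -1, -0.2, 0, 0, 0, 1], [0.4, -1, -0.2, 0, 0, 0, 1], [0.4, -1, -0.2, 0, 0, 0, 1]]]'

```text
time: 1.35
tool_pos: [0.3013, -0.2949, 0.3758]
tcp_rot: [-3.141, 0.002, 0.0]
wrist_force: [1.4, -0.3, 0.7]
width: 1.001
grip_force: 0.0
```

Call:
jog_arm --increments '[[[0.4, -1, -0.2, 0, 0, 0, 1], [0.4, -1, -0.2, 0, 0, 0, 1], [0.4, -1, -0.2, 0, 0, 0, 1], [0.4, -1, -0.2, 0, 0, 0, 1], [0, 0, 0, 0, 0, 0, 1]]]'

```text
time: 1.77
tool_pos: [0.3509, -0.1725, 0.401]
tcp_rot: [-3.14, -0.008, -0.005]
wrist_force: [-1.1, 0.1, -0.2]
width: 1.0
grip_force: 0.0
```

```bash
python3 - <<'E'
from h import *
s,p,im,d=cam('wrist'); print(s['q'].round(3),s['tool_pos'].round(4),s['tcp_rot'].round(4),p)
W=cloud(s,p,d); np.savez('w1.npz',im=im,W=W); cv2.imwrite('pics/w1.png',im)
print(W[200,320],W[50,50],W[350,600])
E
```

```text
[-0.523 -0.346  2.016  0.003  1.47   1.043] [ 0.3509 -0.1725  0.401 ] [-3.1398 -0.0076 -0.0047] {'fx': 318.2018670303311, 'fy': 318.2018670303311, 'cx': 316.3575735780655, 'cy': 195.9890410681684, 'k1': -0.015036900234681948, 'hand_eye': array([[-2.90023951e-04, -9.62492344e-01, -2.71308687e-01,
         6.82461265e-02],
       [ 9.99999812e-01, -1.32472481e-04, -5.99023014e-04,
        -5.26463921e-04],
       [ 5.40614130e-04, -2.71308810e-01,  9.62492201e-01,
        -6.89538615e-02],
       [ 0.00000000e+00,  0.00000000e+00,  0.00000000e+00,
         1.00000000e+00]])}
[ 0.28142339 -0.17693669 -0.00057967] [0.48908143 0.16766724 0.03758914] [ 0.36244398 -0.24127331  0.40636123]
```

View pics/w1.png

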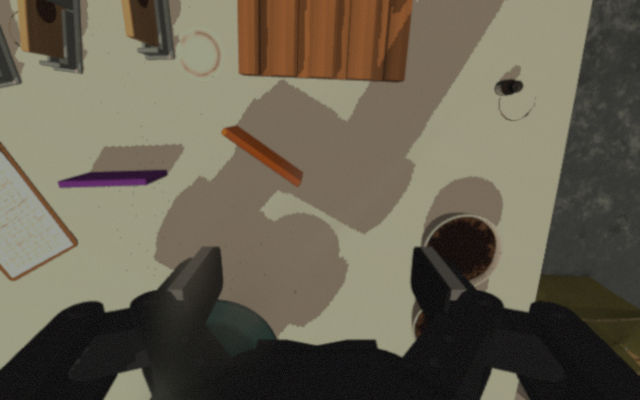

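Wrist view: the keeper apron is at the top (240-410, 0-80), bins 1 and 2 with plates are at (150,25) and (45,30), and the dark vial is at (508,87). The orange and purple decoys are in the middle. I'll move over the bins.

Call:
jog_arm --increments '[[[1, -0.8, 0, 0, 0, 0, 1], [1, -0.8, 0, 0, 0, 0, 1], [1, -0.8, 0, 0, 0, 0, 1], [1, -0.8, 0, 0, 0, 0, 1], [1, -0.8, 0, 0, 0, 0, 1]]]'

```text
time: 2.23
tool_pos: [0.5004, -0.0567, 0.3991]
tcp_rot: [3.141, -0.003, -0.001]
wrist_force: [1.0, -0.7, 0.1]
width: 1.002
grip_force: 0.0
```

Call:
jog_arm --increments '[[[1, -0.8, 0, 0, 0, 0, 1], [1, -0.8, 0, 0, 0, 0, 1], [1, -0.8, 0, 0, 0, 0, 1], [1, -0.8, 0, 0, 0, 0, 1], [0, 0, 0, 0, 0, 0, 1]]]'

```text
time: 2.65
tool_pos: [0.6235, 0.0416, 0.3967]
tcp_rot: [-3.14, -0.002, 0.002]
wrist_force: [-0.5, -1.0, 0.0]
width: 0.999
grip_force: 0.0
```

```bash
python3 - <<'E'
from h import *
s,p,im,d=cam('wrist'); print(s['q'].round(3),s['tool_pos'].round(4),s['tcp_rot'].round(4))
W=cloud(s,p,d); np.savez('w2.npz',im=im,W=W,d=d); cv2.imwrite('pics/w2.png',im)
E
```

```text
[0.026 0.128 1.596 0.002 1.419 1.595] [0.6235 0.0416 0.3967] [-3.1399e+00 -2.2000e-03  2.4000e-03]
```

View pics/w2.png

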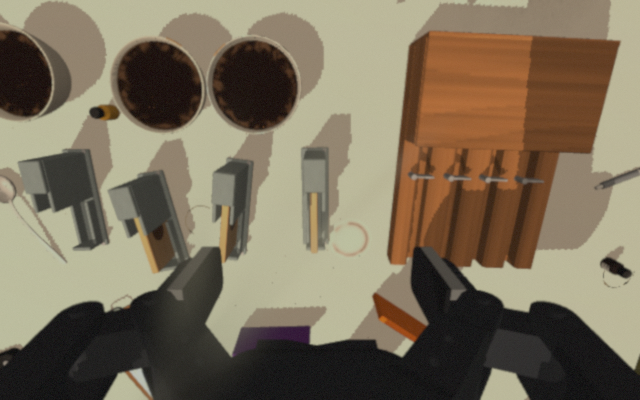

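Wrist view: plates are in bins 1 (315,200), 2 (235,210) and 3 (152,225), and bin 4 (70,195) is empty. Flap posts run along row 178, columns 411-530. The pen is at (620,178), and the vials are at (103,112) and (615,268).

```bash
python3 - <<'E'
from m import *
z=np.load('w2.npz'); W=z['W']; im=z['im']
def big(mask):
    n,l,st,_=cv2.connectedComponentsWithStats(mask.astype(np.uint8)); 
    return l==1+np.argmax(st[1:,4])
Z=W[...,2]
def roi(a,b,c,d): 
    m=np.zeros(Z.shape,bool); m[c:d,a:b]=1; return m
roof=W[big(roi(390,640,20,160)&(Z>.078)&(Z<.09))]; print('roof',np.median(roof[:,2]),robust_rect(roof))
ap=W[roi(385,560,140,270)&(Z>.027)&(Z<.036)]; print('apron',np.median(ap[:,2]),robust_rect(ap))
fl=W[roi(400,560,165,190)&(Z>.044)&(Z<.056)]; print('flap',len(fl)); L=cv2.fitLine(fl[:,:2].astype(np.float32),cv2.DIST_HUBER,0,.001,.001).ravel(); print(L, np.degrees(np.arctan2(L[1],L[0])),fl.min(0),fl.max(0),fl.mean(0))
for n,(a,b,c,d) in dict(b1=(295,335,140,255),b2=(208,256,150,262),b3=(105,190,165,275),b4=(15,110,140,255)).items():
    r=roi(a,b,c,d); h=W[big(r&(Z>.082)&(Z<.092))]; hr=robust_rect(h)
    print(n,'hood z',np.median(h[:,2]).round(4),h.mean(0).round(4),hr)
    pm=r&(Z>.064)&(Z<.0745)&(im[...,2].astype(int)>im[...,0]+25)
    if pm.sum()>20:
        q=W[big(pm)]; L=cv2.fitLine(q[:,:2].astype(np.float32),cv2.DIST_HUBER,0,.001,.001).ravel()
        print('   plate z',np.median(q[:,2]).round(4),len(q),q.mean(0).round(4),'yaw',np.degrees(np.arctan(L[1]/L[0])).round(2),robust_rect(q),'front x',np.percentile(q[:,0],[1,99]).round(4))
    b=W[r&(Z>.004)&(Z<.11)]; print('   all',robust_rect(b))
E
```

```text
roof 0.08279625279280128 ((705.1234130859375, -185.89877319335938), (217.90174865722656, 127.85962677001953), 88.05203247070312)
apron 0.03061269803677516 ((550.2941284179688, -180.65272521972656), (217.9569091796875, 185.83567810058594), 87.46673583984375)
flap 335
[ 0.03648015  0.9993344   0.5987654  -0.15000586] 87.90937 [ 0.59130562 -0.26352822  0.04400666] [ 0.60448567 -0.0832828   0.05326151] [ 0.59796506 -0.17012207  0.04878868]
b1 hood z 0.0847 [0.6109 0.0456 0.0847] ((610.4859008789062, 45.83317565917969), (41.352020263671875, 27.26985740661621), 0.27058878540992737)
   plate z 0.0685 464 [0.5442 0.0464 0.0685] yaw 0.51 ((542.1996459960938, 46.66796875), (85.7016372680664, 9.43850040435791), 0.09517361223697662) front x [0.4998 0.5846]
   all ((558.9815673828125, 45.18634796142578), (149.03265380859375, 39.57788848876953), 0.6359314918518066)
b2 hood z 0.0849 [0.5935 0.1582 0.0849] ((592.6384887695312, 158.58590698242188), (28.27301788330078, 40.846065521240234), 82.93667602539062)
   plate z 0.0685 415 [0.5299 0.1668 0.0683] yaw -7.08 ((526.7230834960938, 168.11749267578125
[... 171 characters left out ...]
, 81.73016357421875)
b3 hood z 0.0849 [0.5744 0.2863 0.0848] ((573.6954345703125, 286.8004455566406), (41.12898635864258, 29.253873825073242), 9.635509490966797)
   plate z 0.0686 412 [0.5043 0.2731 0.0684] yaw 12.07 ((508.9408264160156, 274.0906066894531), (83.75776672363281, 11.361370086669922), 9.911806106567383) front x [0.4691 0.5485]
   all ((532.2789306640625, 297.5008239746094), (131.87350463867188, 141.31837463378906), 74.22644805908203)
b4 hood z 0.0851 [0.6076 0.3946 0.085 ] ((606.7161865234375, 395.5563049316406), (42.5189208984375, 29.135326385498047), 0.2809208929538727)
   all ((552.2599487304688, 401.5848083496094), (145.05368041992188, 208.51234436035156), 34.21669387817383)
```

```bash
cat > plan.py <<'E'
from h import *
import json
D=np.diag([1,-1,-1.])
def rot(yaw,tilt=0): return Ro.from_euler('z',yaw,degrees=True).as_matrix()@Ro.from_euler('y',tilt,degrees=True).as_matrix()@D
def plan(way,start=None):
    """way: list of (TCP pos m, yaw deg, tilt deg, nrows, grip). prints rows, calls of 5"""
    if start is None:
        s=read_state(); p=np.array(s['tool_pos']); R=Ro.from_rotvec(s['tcp_rot']).as_matrix()
    else: p,R=np.array(start[0]),rot(*start[1:])
    rows=[]
    yaw0=None
    for P,yaw,tilt,n,g in way:
        p0,R0=p.copy(),R.copy(); R1=rot(yaw,tilt); dv=Ro.from_matrix(R0.T@R1).as_rotvec()
        n=max(n,int(np.ceil(np.linalg.norm(np.array(P)-p0)/.0405)),int(np.ceil(np.abs(dv).max()/np.radians(6)-1e-6)))
        for i in range(1,n+1):
            pt=p0+(np.array(P)-p0)*i/n; Rt=R0@Ro.from_rotvec(dv*i/n).as_matrix()
            sh=np.round(np.clip(R.T@(pt-p)/.03,-1,1),2); tu=np.round(np.clip(np.degrees(Ro.from_matrix(R.T@Rt).as_rotvec())/6,-1,1),2)
            p=p+R@sh*.03; R=R@Ro.from_rotvec(np.radians(tu*6)).as_matrix()
            rows.append([float(a)+0. for a in np.r_[sh,tu,g]])
    while len(rows)%5: rows.append([0]*6+[g])
    for i in range(0,len(rows),5): print(json.dumps([[[ (int(x) if x==int(x) else x) for x in r] for r in rows[i:i+5]]]).replace(' ',''))
    print('end',p.round(4),'err',np.linalg.norm(p-np.array(way[-1][0])).round(5))
BIN={1:(.5595,.0456,.4),2:(.5424,.1649,-7.1),3:(.5237,.2775,10.2)}
KEEP=(.5975,-.1823,-1.9)
def w2(fr,x,y,z): # frame pt(mm) to world m
    a=np.radians(fr[2]); return np.array([fr[0]+(x*np.cos(a)-y*np.sin(a))/1e3,fr[1]+(x*np.sin(a)+y*np.cos(a))/1e3,z/1e3])
def tcp_plate(b,xp,zp,th,gx,gz):
    """TCP for plate with rear lower corner (xp,zp) mm in bin frame, tilt th; grip point own (gx,gz)"""
    t=np.radians(th); dx,dz=gx-60,gz+54  # TCP 54 above grasp point
    return w2(b,xp+dx*np.cos(t)+dz*np.sin(t),0,zp-dx*np.sin(t)+dz*np.cos(t))
E
python3 - <<'E'
from plan import *
b=BIN[1]; T=lambda z:w2(b,-38,0,z)
plan([(T(220),b[2],0,5,0),(T(118),b[2],0,5,0)])
E
```

```text
[[[-0.55,-0.03,0.99,0,0.01,-0.01,0],[-0.55,-0.03,0.98,0,0,-0.01,0],[-0.56,-0.04,0.99,0,0.01,-0.01,0],[-0.55,-0.03,0.98,0,0,-0.01,0],[-0.56,-0.03,0.98,0,0.01,-0.01,0]]]
[[[-0.55,-0.04,0.99,0,0,-0.01,0],[0,0,0.68,0,0,0,0],[0,0,0.68,0,0,0,0],[0,0,0.68,0,0,0,0],[0,0,0.68,0,0,0,0]]]
[[[0,0,0.68,0,0,0,0],[0,0,0,0,0,0,0],[0,0,0,0,0,0,0],[0,0,0,0,0,0,0],[0,0,0,0,0,0,0]]]
end [0.5215 0.0453 0.1179] err 9e-05
```

Call:
jog_arm --increments '[[[-0.55, -0.03, 0.99, 0, 0.01, -0.01, 0], [-0.55, -0.03, 0.98, 0, 0, -0.01, 0], [-0.56, -0.04, 0.99, 0, 0.01, -0.01, 0], [-0.55, -0.03, 0.98, 0, 0, -0.01, 0], [-0.56, -0.03, 0.98, 0, 0.01, -0.01, 0]]]'

```text
time: 3.12
tool_pos: [0.5349, 0.0419, 0.2506]
tcp_rot: [3.141, 0.005, 0.004]
wrist_force: [-0.4, 0.5, 0.0]
width: 0.502
grip_force: 0.0
```

Call:
jog_arm --increments '[[[-0.55, -0.04, 0.99, 0, 0, -0.01, 0], [0, 0, 0, 0, 0, 0, 0], [0, 0, 0, 0, 0, 0, 0], [0, 0, 0, 0, 0, 0, 0], [0, 0, 0, 0, 0, 0, 0]]]'

```text
time: 3.53
tool_pos: [0.5234, 0.0444, 0.2259]
tcp_rot: [-3.142, -0.007, -0.015]
wrist_force: [0.5, -0.1, 0.7]
width: 0.499
grip_force: 0.0
```

```bash
python3 - <<'E'
from h import *
s,p,im,d=cam('wrist'); print(s['q'].round(3),s['tool_pos'].round(4),s['tcp_rot'].round(4),s['width'])
W=cloud(s,p,d); np.savez('w3.npz',im=im,W=W,d=d); cv2.imwrite('pics/w3.png',im)
Z=W[...,2]
pm=(Z>.064)&(Z<.0745)&(W[...,0]<.575)&(W[...,0]>.45)&(abs(W[...,1]-.046)<.03)
q=W[pm]; print(len(q),np.median(q,0),q.min(0),q.max(0))
for x in np.arange(.50,.59,.02):
    k=q[abs(q[:,0]-x)<.004]; print(x,len(k),k[:,1].mean() if len(k) else '',np.ptp(k[:,1]) if len(k) else '')
E
```

```text
[ 0.037  0.04   2.011 -0.     1.082  1.604] [0.5234 0.0444 0.2259] [-3.1415 -0.0074 -0.0152] 0.4994465625560177
1375 [0.5402144  0.04620847 0.06870891] [0.49951467 0.03605358 0.06401407] [0.57454359 0.0541454  0.07113049]
0.5 63 0.04596524238437192 0.00917548861763752
0.52 136 0.04605304040691734 0.009030786365273186
0.54 150 0.04648720011714371 0.009592847865241123
0.56 160 0.046555033332796425 0.018069771484077672
0.5800000000000001 0
```

View pics/w3.png

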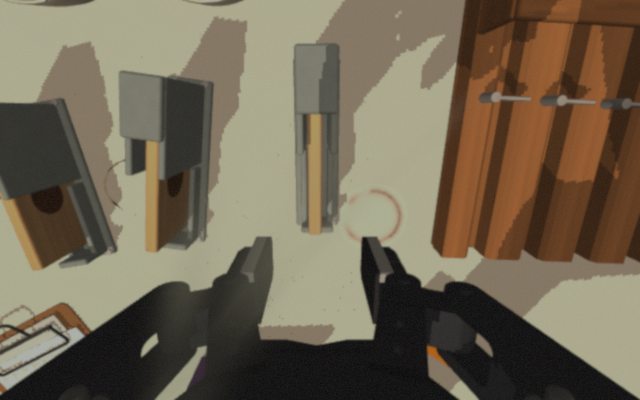

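```bash
sed -i 's/1:(.5595,.0456,.4)/1:(.5597,.0462,.4)/' plan.py; python3 - <<'E'
from plan import *
print(read_state()['tool_pos'],read_state()['tcp_rot'])
b=BIN[1]; T=lambda z:w2(b,-38,0,z)
plan([(T(160),b[2],0,3,0),(T(113),b[2],0,4,0)])
E
```

```text
[0.52333457 0.04456937 0.22583517] [-3.14146448 -0.00763921 -0.01493859]
[[[-0.03,-0.02,0.73,0,-0.03,-0.01,0],[-0.02,-0.01,0.73,0,-0.03,0,0],[-0.02,-0.02,0.73,0,-0.03,-0.01,0],[0,0,0.39,0,0,0,0],[0,0,0.4,0,0,0,0]]]
[[[0,0,0.39,0,0,0,0],[0,0,0.39,0,0,0,0],[0,0,0,0,0,0,0],[0,0,0,0,0,0,0],[0,0,0,0,0,0,0]]]
end [0.5216 0.0461 0.113 ] err 0.00014
```

Call:
jog_arm --increments '[[[-0.03, -0.02, 0.73, 0, -0.03, -0.01, 0], [-0.02, -0.01, 0.73, 0, -0.03, 0, 0], [-0.02, -0.02, 0.73, 0, -0.03, -0.01, 0], [0, 0, 0.39, 0, 0, 0, 0], [0, 0, 0.4, 0, 0, 0, 0]]]'

```text
time: 4.0
tool_pos: [0.5196, 0.0464, 0.1335]
tcp_rot: [3.142, 0.012, -0.006]
wrist_force: [0.2, -0.1, 1.3]
width: 0.5
grip_force: 0.0
```

Call:
jog_arm --increments '[[[0, 0, 0.39, 0, 0, 0, 0], [0, 0, 0.39, 0, 0, 0, 0], [0, 0, 0, 0, 0, 0, 0], [0, 0, 0, 0, 0, 0, 0], [0, 0, 0, 0, 0, 0, 0]]]'

```text
time: 4.42
tool_pos: [0.5184, 0.0465, 0.1102]
tcp_rot: [-3.142, -0.012, 0.008]
wrist_force: [0.0, -0.1, -0.2]
width: 0.495
grip_force: 0.0
```

```bash
python3 - <<'E'
from plan import *
print(read_state()['tool_pos'],read_state()['tcp_rot'])
b=BIN[1]; T=lambda z:w2(b,-38,0,z)
plan([(T(113),b[2],0,3,0)])
E
```

```text
[0.51844339 0.04649603 0.11017568] [-3.14155039 -0.01194631  0.00829559]
[[[0.04,0.01,-0.03,0,0.02,0,0],[0.03,0,-0.03,0,0.01,0,0],[0.04,0.01,-0.03,0,0.02,0.01,0],[0,0,0,0,0,0,0],[0,0,0,0,0,0,0]]]
end [0.5218 0.0459 0.1129] err 0.00015
```

Call:
jog_arm --increments '[[[0.04, 0.01, -0.03, 0, 0.02, 0, 0], [0.03, 0, -0.03, 0, 0.01, 0, 0], [0.04, 0.01, -0.03, 0, 0.02, 0.01, 0], [0, 0, 0, 0, 0, 0, 0], [0, 0, 0, 0, 0, 0, -1]]]' --force 35

```text
time: 4.83
tool_pos: [0.5215, 0.0459, 0.1128]
tcp_rot: [-3.142, -0.01, 0.0]
wrist_force: [-0.5, 0.6, -1.6]
width: 0.376
grip_force: 0.0
```

Call:
jog_arm --increments '[[[0, 0, 0, 0, 0, 0, -1], [0, 0, 0, 0, 0, 0, -1], [0, 0, 0, 0, 0, 0, -1], [0, 0, 0, 0, 0, 0, -1], [0, 0, 0, 0, 0, 0, -1]]]'

```text
time: 5.25
tool_pos: [0.5212, 0.0459, 0.1124]
tcp_rot: [3.142, 0.01, -0.002]
wrist_force: [0.4, -0.4, 2.6]
width: 0.113
grip_force: 34.4
```

Call:
jog_arm --increments '[[[0, 0, 0, 0, 0, 0, -1], [0, 0, 0, 0, 0, 0, -1], [0, 0, 0, 0, 0, 0, -1], [0, 0, 0, 0, 0, 0, -1], [0, 0, 0, 0, 0, 0, -1]]]'

```text
time: 5.67
tool_pos: [0.5212, 0.0459, 0.1124]
tcp_rot: [3.142, 0.01, -0.002]
wrist_force: [-1.1, -0.4, 3.3]
width: 0.112
grip_force: 34.4
```

```bash
cat >> plan.py <<'E'
def extract(bi,gx,gz,which):
    b=BIN[bi]; W=[(60,6,0,1),(55.3,7.2,7,3),(50.9,8.3,13.5,3),(45.5,7.8,16.8,3),(40,7,20,2),(22,6.5,30,5),(-8,12,30,3),(-8,110,30,3)]
    s=read_state(); off=np.array(s['tool_pos'])-tcp_plate(b,60,6,0,gx,gz)
    print('pos',s['tool_pos'].round(4),'rot',s['tcp_rot'].round(4),'width',s['width'],'grip',s['grip_force'],'off',off.round(4))
    plan([(tcp_plate(b,xp,zp,th,gx,gz)+off,b[2],th,n,-1) for xp,zp,th,n in W[which]])
E
python3 - <<'E'
from plan import *
extract(1,-38,53,slice(1,3))
E
```

```text
pos [0.5212 0.0459 0.1124] rot [ 3.1415e+00  1.0300e-02 -1.6000e-03] width 0.11223228269757535 grip 34.43585693836212 off [-0.0005 -0.0001 -0.0006]
[[[0.1,0,-0.14,0,-0.39,0,-1],[0.1,0,-0.14,0,-0.38,0,-1],[0.09,0,-0.14,0,-0.39,0,-1],[0.09,0,-0.12,0,-0.36,0,-1],[0.08,0,-0.13,0,-0.36,0,-1]]]
[[[0.09,0,-0.13,0,-0.36,0,-1],[0,0,0,0,0,0,-1],[0,0,0,0,0,0,-1],[0,0,0,0,0,0,-1],[0,0,0,0,0,0,-1]]]
end [0.54   0.046  0.1346] err 0.00015
```

Call:
jog_arm --increments '[[[0.1, 0, -0.14, 0, -0.39, 0, -1], [0.1, 0, -0.14, 0, -0.38, 0, -1], [0.09, 0, -0.14, 0, -0.39, 0, -1], [0.09, 0, -0.12, 0, -0.36, 0, -1], [0.08, 0, -0.13, 0, -0.36, 0, -1]]]'

```text
time: 6.08
tool_pos: [0.5364, 0.046, 0.1309]
tcp_rot: [3.125, 0.01, -0.314]
wrist_force: [-0.6, -0.0, -1.4]
width: 0.112
grip_force: 34.0
```

Call:
jog_arm --increments '[[[0.09, 0, -0.13, 0, -0.36, 0, -1], [0, 0, 0, 0, 0, 0, -1], [0, 0, 0, 0, 0, 0, -1], [0, 0, 0, 0, 0, 0, -1], [0, 0, 0, 0, 0, 0, -1]]]'

```text
time: 6.5
tool_pos: [0.5394, 0.046, 0.1341]
tcp_rot: [3.119, 0.01, -0.369]
wrist_force: [0.9, -1.2, -1.2]
width: 0.108
grip_force: 34.4
```

```bash
cat >> plan.py <<'E'
def tiltnow(s): 
    R=Ro.from_rotvec(s['tcp_rot']).as_matrix()@D; e=Ro.from_matrix(R).as_euler('ZYX',degrees=True); return e.round(2) # yaw,tilt,roll
def cont(bi,gx,gz,which,off=(0,0,0)):
    b=BIN[bi]; W=[(60,6,0,1),(55.3,7.2,7,3),(50.9,8.3,13.5,3),(45.5,7.8,16.8,3),(40,7,20,2),(22,6.5,30,5),(-8,12,30,3),(-8,110,30,3)]
    s=read_state(); yt=tiltnow(s); print('yaw,tilt,roll',yt,'pos',s['tool_pos'].round(4),'F',s['wrist_force'].round(1),'w',s['width'])
    # implied rear corner
    t=np.radians(yt[1]); dx,dz=gx-60,gz+54; a=np.radians(b[2]); r=(np.array(s['tool_pos'])-np.array([b[0],b[1],0])-off)*1e3
    X=r[0]*np.cos(a)+r[1]*np.sin(a); print('xp,zp',(X-dx*np.cos(t)-dz*np.sin(t)).round(2),(r[2]+dx*np.sin(t)-dz*np.cos(t)).round(2))
    plan([(tcp_plate(b,xp,zp,th,gx,gz)+off,b[2],th,n,-1) for xp,zp,th,n in W[which]])
E
python3 - <<'E'
from plan import *
cont(1,-38,53,slice(3,8),(-.0005,-.0001,-.0006))
E
```

```text
yaw,tilt,roll [ 0.38 13.48 -0.  ] pos [0.5394 0.046  0.1341] F [ 0.9 -1.2 -1.2] w 0.10800973969507013
xp,zp 50.59 7.85
[[[0.02,0,-0.05,0,-0.18,0,-1],[0.01,0,-0.04,0,-0.19,0,-1],[0.01,0,-0.05,0,-0.18,0,-1],[0.02,0,-0.05,0,-0.27,0,-1],[0.02,0,-0.05,0,-0.27,0,-1]]]
[[[0.02,0,-0.06,0,-0.33,0,-1],[0.02,0,-0.06,0,-0.34,0,-1],[0.02,0,-0.06,0,-0.33,0,-1],[0.02,0,-0.06,0,-0.33,0,-1],[0.01,0,-0.06,0,-0.33,0,-1]]]
[[[-0.32,0,0.11,0,0,0,-1],[-0.32,0,0.12,0,0,0,-1],[-0.32,0,0.11,0,0,0,-1],[-0.54,0,-0.94,0,0,0,-1],[-0.55,0,-0.95,0,0,0,-1]]]
[[[-0.54,0,-0.94,0,0,0,-1],[0,0,0,0,0,0,-1],[0,0,0,0,0,0,-1],[0,0,0,0,0,0,-1],[0,0,0,0,0,0,-1]]]
end [0.5199 0.0459 0.2511] err 6e-05
```

Force is negligible, so the tilt has worked. Continuing.

Call:
jog_arm --increments '[[[0.02, 0, -0.05, 0, -0.18, 0, -1], [0.01, 0, -0.04, 0, -0.19, 0, -1], [0.01, 0, -0.05, 0, -0.18, 0, -1], [0.02, 0, -0.05, 0, -0.27, 0, -1], [0.02, 0, -0.05, 0, -0.27, 0, -1]]]'

```text
time: 6.92
tool_pos: [0.5444, 0.046, 0.1411]
tcp_rot: [3.092, 0.01, -0.549]
wrist_force: [-0.3, 0.8, -0.5]
width: 0.11
grip_force: 34.4
```

Call:
jog_arm --increments '[[[0.02, 0, -0.06, 0, -0.33, 0, -1], [0.02, 0, -0.06, 0, -0.34, 0, -1], [0.02, 0, -0.06, 0, -0.33, 0, -1], [0.02, 0, -0.06, 0, -0.33, 0, -1], [0.01, 0, -0.06, 0, -0.33, 0, -1]]]'

```text
time: 7.33
tool_pos: [0.551, 0.0461, 0.1482]
tcp_rot: [3.032, 0.01, -0.815]
wrist_force: [0.1, 0.8, -0.5]
width: 0.11
grip_force: 34.5
```

Call:
jog_arm --increments '[[[-0.32, 0, 0.11, 0, 0, 0, -1], [-0.32, 0, 0.12, 0, 0, 0, -1], [-0.32, 0, 0.11, 0, 0, 0, -1], [0, 0, 0, 0, 0, 0, -1], [0, 0, 0, 0, 0, 0, -1]]]'

```text
time: 7.75
tool_pos: [0.5192, 0.0459, 0.154]
tcp_rot: [3.033, 0.01, -0.812]
wrist_force: [0.8, 0.6, -0.8]
width: 0.112
grip_force: 34.5
```

Call:
jog_arm --increments '[[[-0.54, 0, -0.94, 0, 0, 0, -1], [-0.55, 0, -0.95, 0, 0, 0, -1], [-0.54, 0, -0.94, 0, 0, 0, -1], [0, 0, 0, 0, 0, 0, -1], [0, 0, 0, 0, 0, 0, -1]]]'

```text
time: 8.17
tool_pos: [0.5219, 0.0459, 0.2542]
tcp_rot: [3.036, 0.01, -0.802]
wrist_force: [-0.7, -0.2, -2.0]
width: 0.112
grip_force: 34.5
```

```bash
python3 - <<'E'
from plan import *
s=read_state(); print(tiltnow(s),s['tool_pos'],s['width'])
k=KEEP; T=lambda z:w2(k,-75-38,-25,z)
plan([(T(230),k[2],0,12,-1)])
E
```

```text
[3.80e-01 2.96e+01 1.00e-02] [0.5218598  0.04592078 0.25423402] 0.11233202537155837
[[[-0.06,0.69,0.11,0.01,0.41,0.03,-1],[-0.07,0.69,0.11,0.01,0.41,0.03,-1],[-0.07,0.7,0.11,0,0.41,0.03,-1],[-0.07,0.69,0.1,0.01,0.41,0.03,-1],[-0.07,0.69,0.1,0.01,0.42,0.03,-1]]]
[[[-0.07,0.7,0.1,0.01,0.41,0.04,-1],[-0.08,0.69,0.09,0.01,0.41,0.03,-1],[-0.08,0.7,0.08,0,0.41,0.03,-1],[-0.07,0.69,0.09,0.01,0.41,0.03,-1],[-0.08,0.7,0.08,0.01,0.41,0.03,-1]]]
[[[-0.09,0.69,0.07,0.01,0.41,0.03,-1],[-0.08,0.7,0.08,0.01,0.41,0.03,-1],[0,0,0,0,0,0,-1],[0,0,0,0,0,0,-1],[0,0,0,0,0,0,-1]]]
end [ 0.4837 -0.2036  0.2299] err 0.00017
```

Call:
jog_arm --increments '[[[-0.06, 0.69, 0.11, 0.01, 0.41, 0.03, -1], [-0.07, 0.69, 0.11, 0.01, 0.41, 0.03, -1], [-0.07, 0.7, 0.11, 0, 0.41, 0.03, -1], [-0.07, 0.69, 0.1, 0.01, 0.41, 0.03, -1], [-0.07, 0.69, 0.1, 0.01, 0.42, 0.03, -1]]]'

```text
time: 8.58
tool_pos: [0.5033, -0.0586, 0.2398]
tcp_rot: [3.103, -0.015, -0.482]
wrist_force: [0.2, 0.3, -1.0]
width: 0.11
grip_force: 34.5
```

Call:
jog_arm --increments '[[[-0.07, 0.7, 0.1, 0.01, 0.41, 0.04, -1], [-0.08, 0.69, 0.09, 0.01, 0.41, 0.03, -1], [-0.08, 0.7, 0.08, 0, 0.41, 0.03, -1], [-0.07, 0.69, 0.09, 0.01, 0.41, 0.03, -1], [-0.08, 0.7, 0.08, 0.01, 0.41, 0.03, -1]]]'

```text
time: 9.0
tool_pos: [0.4873, -0.1626, 0.2297]
tcp_rot: [-3.138, 0.042, 0.147]
wrist_force: [-0.4, -0.6, -0.7]
width: 0.109
grip_force: 34.4
```

Call:
jog_arm --increments '[[[-0.09, 0.69, 0.07, 0.01, 0.41, 0.03, -1], [-0.08, 0.7, 0.08, 0.01, 0.41, 0.03, -1], [0, 0, 0, 0, 0, 0, -1], [0, 0, 0, 0, 0, 0, -1], [0, 0, 0, 0, 0, 0, -1]]]'

```text
time: 9.42
tool_pos: [0.4813, -0.2031, 0.2263]
tcp_rot: [-3.14, 0.053, 0.015]
wrist_force: [0.3, -0.5, -1.3]
width: 0.112
grip_force: 34.5
```

```bash
python3 - <<'E'
from plan import *
s,p,im,d=cam('wrist'); print(s['tool_pos'].round(4),tiltnow(s),s['width'])
W=cloud(s,p,d); np.savez('w4.npz',im=im,W=W,d=d); cv2.imwrite('pics/w4.png',im)
k=KEEP; T=lambda z:w2(k,-75-38,-25,z)
plan([(T(135),k[2],0,4,-1)])
E
```

```text
[ 0.4813 -0.2031  0.2263] [-1.93  0.55  0.07] 0.1117246662606481
[[[0.02,0.01,0.76,0,0.02,0,-1],[0.03,0,0.77,0,0.02,0,-1],[0.02,0.01,0.76,-0.01,0.02,0,-1],[0.01,0,0.76,0,0.03,0,-1],[0,0,0,0,0,0,-1]]]
end [ 0.4836 -0.2035  0.1351] err 0.00017
```

View pics/w4.png

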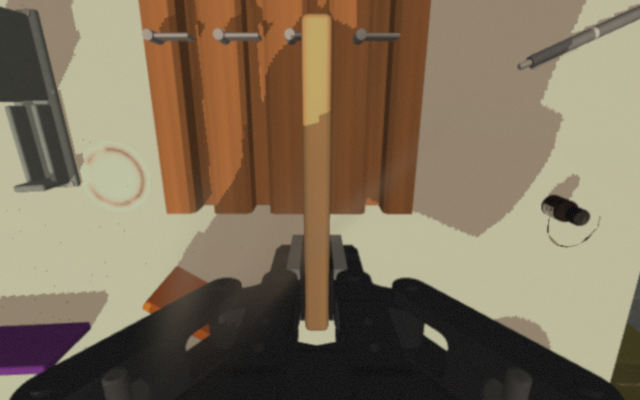

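The plate is held straight (column 316, rows 15-330). The posts are at about (152,35), (220,35), (293,35) and (362,35), so I use them to refine the keeper pose.

```bash
python3 - <<'E'
from plan import *
z=np.load('w4.npz'); W=z['W']; Z=W[...,2]
for u in (152,220,293,362):
    m=np.zeros(Z.shape,bool); m[25:48,u-12:u+9]=1; q=W[m&(Z>.043)&(Z<.058)]; print(u,len(q),np.median(q,0).round(4), q[q[:,2]>.048].mean(0).round(4))
# held plate top edge
m=np.zeros(Z.shape,bool); m[10:230,300:335]=1; q=W[m&(Z>.12)]; print('plate',len(q),np.median(q,0).round(4),q.min(0).round(4),q.max(0).round(4))
L=cv2.fitLine(q.astype(np.float32),cv2.DIST_HUBER,0,.001,.001).ravel();print(L.round(4))
# groove centers on rows: apron front edge z .031 columns
for x in (.47,.50,.53):
    k=W[(abs(W[...,0]-x)<.003)&(W[...,1]<-.06)&(W[...,1]>-.32)&(Z<.05)]; k=k[np.argsort(k[:,1])]
    top=k[:,2]>.027; e=np.flatnonzero(np.diff(top.astype(int))); print(x,[(round(float(k[i,1])*1e3,1)) for i in e])
for l,y in zip('abcd',(75,25,-25,-75)): print(l,[w2(KEEP,x,y,0).round(4)[:2] for x in (-110,-70)])
E
```

```text
152 193 [ 0.6003 -0.0892  0.0504] [ 0.6007 -0.0888  0.0505]
220 167 [ 0.5991 -0.1384  0.0503] [ 0.5994 -0.138   0.0504]
293 165 [ 0.5968 -0.1883  0.0503] [ 0.5973 -0.1883  0.0504]
362 161 [ 0.5951 -0.2373  0.0504] [ 0.5954 -0.2378  0.0505]
plate 6135 [ 0.5459 -0.2046  0.1825] [ 0.5037 -0.2107  0.1793] [ 0.5784 -0.1985  0.1849]
[ 0.999  -0.0449  0.0076  0.5442 -0.2046  0.1824]
0.47 [-296.0, -262.4, -261.9, -261.6, -261.2, -261.1, -260.9, -260.9, -244.6, -161.0, -160.8, -160.8, -144.4, -144.4, -144.2, -144.1, -144.1, -144.1, -143.8, -143.6, -143.5, -110.8, -94.7, -94.6, -94.2, -94.2, -93.9, -93.8, -93.7, -93.7, -93.6]
0.5 [-297.1, -262.5, -262.1, -262.0, -262.0, -262.0, -262.0, -261.9, -261.9, -261.9, -245.2, -162.3, -145.6, -145.6, -145.5, -145.5, -145.4, -145.3, -145.2, -145.2, -144.9, -143.4, -143.4, -111.8, -95.8, -95.8, -95.7, -95.7, -95.6, -95.6, -95.5, -95.5, -95.1, -95.1, -95.0, -95.0, -94.8, -93.4, -93.4]
0.53 [-298.2, -264.6, -264.6, -263.4, -263.4, -263.3, -262.9, -262.9, -246.5, -163.0, -162.8, -162.8, -146.8, -146.8, -146.6, -146.6, -146.5, -112.7, -97.1, -97.1, -96.9, -96.9, -96.9, -96.9, -96.8, -96.8, -96.5, -96.5, -96.4, -96.4, -96.2, -96.2, -96.1, -96.1, -96.1, -96.1, -95.9, -95.9, -95.8, -95.5, -95.4, -95.4, -95.3]
a [array([ 0.49  , -0.1037]), array([ 0.53 , -0.105])]
b [array([ 0.4884, -0.1537]), array([ 0.5284, -0.155 ])]
c [array([ 0.4867, -0.2036]), array([ 0.5267, -0.205 ])]
d [array([ 0.4851, -0.2536]), array([ 0.5251, -0.2549])]
```

Call:
jog_arm --increments '[[[0.02, 0.01, 0.76, 0, 0.02, 0, -1], [0.03, 0, 0.77, 0, 0.02, 0, -1], [0.02, 0.01, 0.76, -0.01, 0.02, 0, -1], [0.01, 0, 0.76, 0, 0.03, 0, -1], [0, 0, 0, 0, 0, 0, -1]]]'

```text
time: 9.88
tool_pos: [0.4811, -0.2017, 0.1309]
tcp_rot: [-3.138, 0.049, 0.01]
wrist_force: [-1.6, 0.8, -1.3]
width: 0.115
grip_force: 34.5
```

```bash
sed -i 's/^KEEP.*/KEEP=(.5975,-.1825,-2.0)/' plan.py; python3 - <<'E'
from plan import *
s=read_state(); print(s['tool_pos'].round(4),tiltnow(s),s['width'])
k=KEEP; T=lambda z:w2(k,-75-38,-25,z)
plan([(T(128),k[2],0,3,-1),(T(115),k[2],0,3,-1)])
E
```

```text
[ 0.4811 -0.2017  0.1309] [-1.79  0.39  0.17] 0.11455460918203979
[[[0.03,0.02,0.03,-0.01,0.02,0.01,-1],[0.03,0.02,0.04,-0.01,0.02,0.01,-1],[0.03,0.02,0.03,-0.01,0.02,0.01,-1],[0,0,0.14,0,0,0,-1],[0,0,0.15,0,0,0,-1]]]
[[[0,0,0.14,0,0,0,-1],[0,0,0,0,0,0,-1],[0,0,0,0,0,0,-1],[0,0,0,0,0,0,-1],[0,0,0,0,0,0,-1]]]
end [ 0.4838 -0.2035  0.115 ] err 8e-05
```

Call:
jog_arm --increments '[[[0.03, 0.02, 0.03, -0.01, 0.02, 0.01, -1], [0.03, 0.02, 0.04, -0.01, 0.02, 0.01, -1], [0.03, 0.02, 0.03, -0.01, 0.02, 0.01, -1], [0, 0, 0.14, 0, 0, 0, -1], [0, 0, 0.15, 0, 0, 0, -1]]]'

```text
time: 10.3
tool_pos: [0.488, -0.2065, 0.1257]
tcp_rot: [3.136, -0.057, 0.018]
wrist_force: [-0.4, 2.4, -1.0]
width: 0.111
grip_force: 34.7
```

Call:
jog_arm --increments '[[[0, 0, 0.14, 0, 0, 0, -1], [0, 0, 0, 0, 0, 0, -1], [0, 0, 0, 0, 0, 0, -1], [0, 0, 0, 0, 0, 0, -1], [0, 0, 0, 0, 0, 0, -1]]]'

```text
time: 10.72
tool_pos: [0.4866, -0.2064, 0.12]
tcp_rot: [3.137, -0.057, 0.013]
wrist_force: [0.3, 0.2, -1.4]
width: 0.112
grip_force: 34.5
```

```bash
python3 - <<'E'
from plan import *
s=read_state(); print(s['tool_pos'].round(4),tiltnow(s),s['width'],s['wrist_force'].round(1))
p=s['tool_pos']; k=KEEP
print('open, then')
T=lambda x,z:w2(k,x,-25,z)
plan([(p+[0,0,.003],k[2],0,1,-.3),(p+[0,0,.003],k[2],0,6,-.3),(T(-75-38,131),k[2],0,2,-.3),(T(-75-50,131),k[2],0,2,-.3)])
E
```

```text
[ 0.4866 -0.2064  0.12  ] [-2.08 -0.47 -0.24] 0.11191005625473055 [ 0.3  0.2 -1.4]
open, then
[[[0,0,-0.1,0.04,-0.08,-0.01,-0.3],[0,0,0,0,0,0,-0.3],[0,0,0,0,0,0,-0.3],[0,0,0,0,0,0,-0.3],[0,0,0,0,0,0,-0.3]]]
[[[0,0,0,0,0,0,-0.3],[0,0,0,0,0,0,-0.3],[-0.05,-0.05,-0.13,0,0,0,-0.3],[-0.05,-0.04,-0.14,0,0,0,-0.3],[-0.2,0,0,0,0,0,-0.3]]]
[[[-0.2,0,0,0,0,0,-0.3],[0,0,0,0,0,0,-0.3],[0,0,0,0,0,0,-0.3],[0,0,0,0,0,0,-0.3],[0,0,0,0,0,0,-0.3]]]
end [ 0.4717 -0.2031  0.1311] err 9e-05
```

Call:
jog_arm --increments '[[[0, -0.08, 0.08, 0.04, -0.08, 0, -1], [0, 0, 0.08, 0, 0, 0, -1], [0, 0, 0, 0, 0, 0, -1], [0, 0, 0, 0, 0, 0, -1], [0, 0, 0, 0, 0, 0, -1]]]'

```text
time: 11.13
tool_pos: [0.4869, -0.204, 0.1152]
tcp_rot: [3.141, -0.057, 0.0]
wrist_force: [0.2, 0.3, -1.6]
width: 0.111
grip_force: 34.5
```

Call:
jog_arm --increments '[[[0, 0, 0, 0, 0, 0, -1], [0, 0, 0, 0, 0, 0, -1], [0, 0, 0, 0, 0, 0, -1], [0, 0, 0, 0, 0, 0, -1], [0, 0, 0, 0, 0, 0, -1]]]'

```text
time: 11.55
tool_pos: [0.4869, -0.2039, 0.1153]
tcp_rot: [3.141, -0.057, 0.0]
wrist_force: [0.7, -0.1, -0.4]
width: 0.108
grip_force: 34.5
```

Call:
jog_arm --increments '[[[0, 0, 0, 0, 0, 0, -1], [0, 0, 0, 0, 0, 0, -1], [0, 0, 0, 0, 0, 0, -1], [0, 0, 0, 0, 0, 0, -1], [0, 0, 0, 0, 0, 0, -1]]]'

```text
time: 11.97
tool_pos: [0.4869, -0.2039, 0.1152]
tcp_rot: [3.141, -0.057, 0.0]
wrist_force: [-0.3, -0.4, -0.5]
width: 0.111
grip_force: 34.5
```

Call:
jog_arm --increments '[[[0, 0, 0, 0, 0, 0, -0.3], [0, 0, 0, 0, 0, 0, -0.3], [0, 0, 0, 0, 0, 0, -0.3], [0, 0, 0, 0, 0, 0, -0.3], [0, 0, 0, 0, 0, 0, -0.3]]]'

```text
time: 12.38
tool_pos: [0.487, -0.204, 0.1153]
tcp_rot: [3.141, -0.057, 0.0]
wrist_force: [0.3, 0.2, -0.4]
width: 0.351
grip_force: 0.0
```

Call:
jog_arm --increments '[[[0, 0, -0.25, 0, 0, 0, -0.3], [0, 0, -0.25, 0, 0, 0, -0.3], [-0.2, 0, 0, 0, 0, 0, -0.3], [-0.2, 0, 0, 0, 0, 0, -0.3], [0, 0, 0, 0, 0, 0, -0.3]]]'

```text
time: 12.8
tool_pos: [0.4735, -0.2032, 0.1302]
tcp_rot: [-3.141, 0.057, 0.002]
wrist_force: [0.3, -0.3, 0.1]
width: 0.35
grip_force: 0.0
```

Call:
jog_arm --increments '[[[0, 0, 0, 0, 0, 0, -0.3], [0, 0, 0, 0, 0, 0, -0.3], [0, 0, 0, 0, 0, 0, -0.3], [0, 0, 0, 0, 0, 0, -0.3], [0, 0, 0, 0, 0, 0, -0.3]]]'

```text
time: 13.22
tool_pos: [0.4749, -0.2035, 0.1301]
tcp_rot: [-3.141, 0.057, 0.0]
wrist_force: [0.3, -0.6, -0.2]
width: 0.347
grip_force: 0.0
```

```bash
cat >> plan.py <<'E'
def kpos(s):
    a=np.radians(KEEP[2]); d=np.array(s['tool_pos'])-[KEEP[0],KEEP[1],0]
    return (np.array([d[0]*np.cos(a)+d[1]*np.sin(a),-d[0]*np.sin(a)+d[1]*np.cos(a),d[2]])*1e3).round(1)
def held(fn=None):
    """top-edge of plate near tool: print in keeper frame tail/nose/y"""
    s,p,im,d=cam('wrist'); W=cloud(s,p,d)
    if fn: cv2.imwrite(fn,im)
    a=np.radians(KEEP[2]); dx=W[...,0]-KEEP[0]; dy=W[...,1]-KEEP[1]
    K=np.stack([dx*np.cos(a)+dy*np.sin(a),-dx*np.sin(a)+dy*np.cos(a),W[...,2]],-1)*1e3
    return s,im,K
E
python3 - <<'E'
from plan import *
s,im,K=held('pics/w5.png'); print(kpos(s),tiltnow(s),s['width'])
q=K[(abs(K[...,1]+25)<14)&(K[...,2]>66)&(K[...,2]<76)&(K[...,0]<20)]; print(len(q),np.median(q,0),np.percentile(q[:,0],[0.5,99.5]),np.percentile(q[:,1],[5,95]))
E
```

```text
[-121.8  -25.3  130.1] [-2.08  0.01  0.  ] 0.34699079921184905
6980 [-63.37916782 -24.68658925  70.75602805] [-130.35434652  -16.97505548] [-29.23045445 -20.31790151]
```

View pics/w5.png

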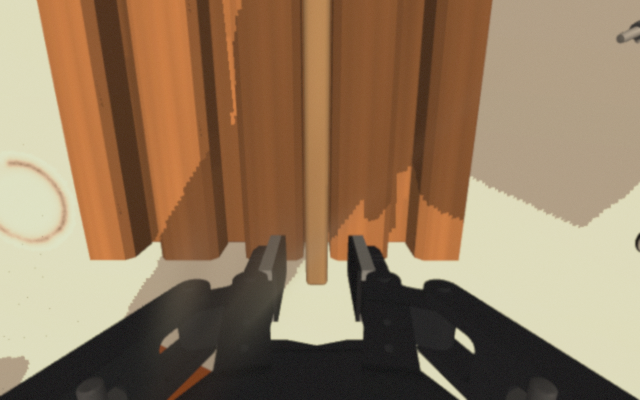

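The plate stands upright in the groove, tail at about row 283 (keeper x ≈ -131), with fingers on both sides of it near the tail. Now regrip high and push through.

Call:
jog_arm --increments '[[[0, 0, 0, 0, 0, 0, -1], [0, 0, 0, 0, 0, 0, -1], [0, 0, 0, 0, 0, 0, -1], [0, 0, 0, 0, 0, 0, -1], [0, 0, 0, 0, 0, 0, -1]]]' --force 40

```text
time: 13.68
tool_pos: [0.475, -0.2035, 0.1303]
tcp_rot: [3.141, -0.057, 0.001]
wrist_force: [0.0, -0.2, -0.0]
width: 0.107
grip_force: 42.4
```

Call:
jog_arm --increments '[[[0, 0, -0.02, 0, 0, 0, -1], [0.5, 0, 0, 0, 0, 0, -1], [0.5, 0, 0, 0, 0, 0, -1], [0.5, 0, 0, 0, 0, 0, -1], [0.5, 0, 0, 0, 0, 0, -1]]]'

```text
time: 14.1
tool_pos: [0.535, -0.2057, 0.1305]
tcp_rot: [3.141, -0.057, -0.001]
wrist_force: [-0.7, -0.8, -1.0]
width: 0.102
grip_force: 42.2
```

Call:
jog_arm --increments '[[[0.5, 0, 0, 0, 0, 0, -1], [0.5, 0, 0, 0, 0, 0, -1], [0.5, 0, 0, 0, 0, 0, -1], [0.5, 0, 0, 0, 0, 0, -1], [0.5, 0, 0, 0, 0, 0, -1]]]'

```text
time: 14.52
tool_pos: [0.6101, -0.2085, 0.1304]
tcp_rot: [3.141, -0.057, -0.002]
wrist_force: [-0.6, -0.8, -0.1]
width: 0.106
grip_force: 42.3
```

Call:
jog_arm --increments '[[[0, 0, 0, 0, 0, 0, -1], [0, 0, 0, 0, 0, 0, -1], [0, 0, 0, 0, 0, 0, -1], [0, 0, 0, 0, 0, 0, -1], [0, 0, 0, 0, 0, 0, -1]]]'

```text
time: 14.93
tool_pos: [0.6089, -0.2084, 0.1306]
tcp_rot: [-3.141, 0.057, 0.001]
wrist_force: [-0.2, -0.4, -0.3]
width: 0.102
grip_force: 42.1
```

```bash
python3 - <<'E'
from plan import *
s=read_state(); print(kpos(s),tiltnow(s),s['width'],s['wrist_force'].round(1))
E
```

```text
[ 12.3 -25.5 130.6] [-2.09  0.05  0.01] 0.10215390466278812 [-0.2 -0.4 -0.3]
```

Call:
jog_arm --increments '[[[0.23, 0, 0, 0, 0, 0, -1], [0.23, 0, 0, 0, 0, 0, -1], [0, 0, 0, 0, 0, 0, -1], [0, 0, 0, 0, 0, 0, -0.4], [0, 0, 0, 0, 0, 0, -0.4]]]'

```text
time: 15.35
tool_pos: [0.6238, -0.2087, 0.1309]
tcp_rot: [-3.141, 0.057, -0.0]
wrist_force: [0.1, 0.0, -0.8]
width: 0.298
grip_force: 0.0
```

Call:
jog_arm --increments '[[[0, 0, 0, 0, 0, 0, -0.4], [0, 0, 0, 0, 0, 0, -0.4], [0, 0, 0, 0, 0, 0, -0.4], [-0.4, 0, 0, 0, 0, 0, -0.4], [-0.4, 0, 0, 0, 0, 0, -0.4]]]'

```text
time: 15.77
tool_pos: [0.5998, -0.208, 0.131]
tcp_rot: [3.141, -0.056, 0.001]
wrist_force: [-0.3, -0.5, 0.7]
width: 0.304
grip_force: 0.0
```

Call:
jog_arm --increments '[[[-0.5, 0, 0, 0, 0, 0, -0.4], [0, 0, 0, 0, 0, 0, -1], [0, 0, 0, 0, 0, 0, -1], [0, 0, 0, 0, 0, 0, -1], [0, 0, 0, 0, 0, 0, -1]]]'

```text
time: 16.18
tool_pos: [0.5856, -0.2077, 0.1312]
tcp_rot: [3.141, -0.057, 0.002]
wrist_force: [0.3, -0.4, 0.5]
width: 0.003
grip_force: 0.0
```

```bash
python3 - <<'E'
from plan import *
s,im,K=held('pics/w6.png'); print(kpos(s),tiltnow(s),s['width'],s['wrist_force'].round(1))
q=K[(abs(K[...,1]+25)<12)&(K[...,2]>64)&(K[...,2]<76)&(K[...,0]>-20)&(K[...,0]<43)]; print(len(q),np.percentile(q[:,0],[0.5,5,99.5]),np.median(q,0),np.percentile(q[:,1],[5,95]))
E
```

```text
[-11.1 -25.6 131.2] [-2.07 -0.08 -0.02] 0.0025251593143689657 [ 0.3 -0.4  0.5]
1959 [-4.76518062 -4.35447062 42.62420542] [ 25.67688246 -28.26500844  70.82573403] [-33.76024142 -16.77729803]
```

View pics/w6.png

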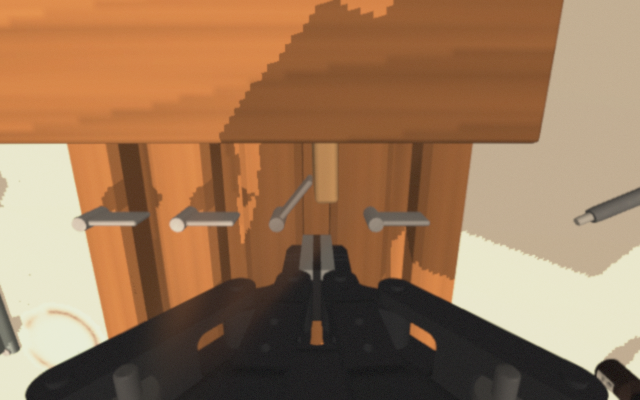

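The plate tail shows behind the flap line at (326,200), with flap c still propped against its side. Closed fingers are behind it at (316,240). Final push of about 36 mm.

Call:
jog_arm --increments '[[[0.3, 0.05, 0, 0, 0, 0, -1], [0.3, 0, 0, 0, 0, 0, -1], [0.3, 0, 0, 0, 0, 0, -1], [0.15, 0, 0, 0, 0, 0, -1], [0.15, 0, 0, 0, 0, 0, -1]]]'

```text
time: 16.65
tool_pos: [0.6216, -0.2102, 0.1308]
tcp_rot: [3.141, -0.056, 0.0]
wrist_force: [-1.3, -0.5, 0.3]
width: 0.002
grip_force: 0.4
```

Call:
jog_arm --increments '[[[0, 0, 0, 0, 0, 0, -1], [0, 0, 0, 0, 0, 0, -1], [0, 0, 0, 0, 0, 0, -1], [0, 0, 0, 0, 0, 0, -1], [0, 0, 0, 0, 0, 0, -1]]]'

```text
time: 17.07
tool_pos: [0.6202, -0.2102, 0.1308]
tcp_rot: [-3.141, 0.057, 0.0]
wrist_force: [-0.2, 0.6, 0.2]
width: -0.001
grip_force: 0.0
```

```bash
python3 - <<'E'
from plan import *
s=read_state(); print(kpos(s),tiltnow(s),s['width'],s['wrist_force'].round(1))
k=KEEP; T=lambda x,z:w2(k,x,-25,z)
b=BIN[2]; P=w2(b,-38,0,230)
plan([(T(-20,131),k[2],0,3,-1),(T(-30,200),k[2],0,3,-1),(P,b[2],0,10,0)])
E
```

```text
[ 23.7 -26.9 130.8] [-2.08  0.01  0.  ] -0.0009483410882640744 [-0.2  0.6  0.2]
[[[-0.49,-0.02,0,0,0,0,-1],[-0.48,-0.02,0,0,0,-0.01,-1],[-0.49,-0.02,-0.01,0,0,0,-1],[-0.11,0,-0.77,0,0,0,-1],[-0.11,0,-0.76,0,0,0,-1]]]
[[[-0.11,0,-0.77,0,0,0,-1],[-0.25,-1,-0.1,0,0,0.08,0],[-0.26,-1,-0.1,0,0,0.09,0],[-0.28,-1,-0.1,0,0,0.08,0],[-0.29,-1,-0.1,0,0,0.09,0]]]
[[[-0.3,-1,-0.1,0,0,0.08,0],[-0.32,-1,-0.1,0,0,0.09,0],[-0.33,-1,-0.1,0,0,0.08,0],[-0.34,-1,-0.1,0,0,0.09,0],[-0.36,-1,-0.1,0,0,0.08,0]]]
[[[-0.36,-1,-0.1,0,0,0.09,0],[0,0,0,0,0,0,0],[0,0,0,0,0,0,0],[0,0,0,0,0,0,0],[0,0,0,0,0,0,0]]]
end [0.4968 0.0998 0.2301] err 0.07027
```

Call:
jog_arm --increments '[[[-0.49, -0.02, 0, 0, 0, 0, -1], [-0.48, -0.02, 0, 0, 0, -0.01, -1], [-0.49, -0.02, -0.01, 0, 0, 0, -1], [-0.11, 0, -0.77, 0, 0, 0, -1], [-0.11, 0, -0.76, 0, 0, 0, -1]]]'

```text
time: 17.48
tool_pos: [0.5675, -0.2059, 0.1753]
tcp_rot: [-3.139, 0.056, 0.008]
wrist_force: [0.2, 0.1, 0.9]
width: 0.002
grip_force: 0.0
```

```bash
sed -i 's#np.linalg.norm(np.array(P)-p0)/.0405#np.linalg.norm(np.array(P)-p0)/.029#' plan.py; python3 - <<'E'
from plan import *
s,im,K=held('pics/w7.png'); print(kpos(s),tiltnow(s))
q=K[(abs(K[...,1]+25)<12)&(K[...,2]>64)&(K[...,2]<76)&(K[...,0]>10)&(K[...,0]<43)]; print(len(q),np.percentile(q[:,0],[0.5,5,99.5]))
q=K[(K[...,2]>43)&(K[...,2]<56)&(abs(K[...,0])<30)&(K[...,1]<0)&(K[...,1]>-45)]; print('flap c',len(q),q.min(0),q.max(0))
b=BIN[2]; P=w2(b,-38,0,220)
plan([(w2(KEEP,-40,-25,220),KEEP[2],0,1,-1),(P,b[2],0,1,0)])
E
```

```text
[-29.1 -24.5 175.3] [-2.04  0.29  0.1 ]
252 [36.19468047 36.71563917 42.82096602]
flap c 374 [ -3.13801652 -32.81456453  43.55211818] [ 4.50959892 -1.1265745  52.18379428]
[[[-0.23,-0.01,-0.63,0.01,-0.02,0,-1],[-0.24,-0.01,-0.64,0.01,-0.02,-0.01,-1],[-0.15,-0.89,0,0,0,0.06,0],[-0.16,-0.89,0,0,0,0.06,0],[-0.17,-0.89,0,0,0,0.06,0]]]
[[[-0.17,-0.88,0,0,0,0.06,0],[-0.18,-0.89,0,0,0,0.07,0],[-0.18,-0.88,0,0,0,0.06,0],[-0.19,-0.89,0,0,0,0.06,0],[-0.19,-0.88,0,0,0,0.06,0]]]
[[[-0.2,-0.88,0,0,0,0.06,0],[-0.21,-0.88,0,0,0,0.06,0],[-0.21,-0.88,0.01,0,0,0.06,0],[-0.22,-0.87,0,0,0,0.06,0],[-0.22,-0.88,0,0,0,0.06,0]]]
[[[-0.22,-0.87,0,0,0,0.06,0],[0,0,0,0,0,0,0],[0,0,0,0,0,0,0],[0,0,0,0,0,0,0],[0,0,0,0,0,0,0]]]
end [0.5048 0.1695 0.2199] err 0.0002
```

Plate 1 is home: tail at about 36 mm, and flap c lies straight across the lane. On to bin 2.

Call:
jog_arm --increments '[[[-0.23, -0.01, -0.63, 0.01, -0.02, 0, -1], [-0.24, -0.01, -0.64, 0.01, -0.02, -0.01, -1], [-0.15, -0.89, 0, 0, 0, 0.06, 0], [-0.16, -0.89, 0, 0, 0, 0.06, 0], [-0.17, -0.89, 0, 0, 0, 0.06, 0]]]'

```text
time: 17.95
tool_pos: [0.545, -0.1247, 0.2163]
tcp_rot: [-3.139, 0.086, 0.003]
wrist_force: [-0.5, -0.0, -0.2]
width: 0.415
grip_force: 0.0
```

Call:
jog_arm --increments '[[[-0.17, -0.88, 0, 0, 0, 0.06, 0], [-0.18, -0.89, 0, 0, 0, 0.07, 0], [-0.18, -0.88, 0, 0, 0, 0.06, 0], [-0.19, -0.89, 0, 0, 0, 0.06, 0], [-0.19, -0.88, 0, 0, 0, 0.06, 0]]]'

```text
time: 18.37
tool_pos: [0.5261, 0.0103, 0.216]
tcp_rot: [-3.137, 0.135, 0.005]
wrist_force: [0.2, 0.3, 0.8]
width: 0.498
grip_force: 0.0
```

Call:
jog_arm --increments '[[[-0.2, -0.88, 0, 0, 0, 0.06, 0], [-0.21, -0.88, 0, 0, 0, 0.06, 0], [-0.21, -0.88, 0.01, 0, 0, 0.06, 0], [-0.22, -0.87, 0, 0, 0, 0.06, 0], [-0.22, -0.88, 0, 0, 0, 0.06, 0]]]'

```text
time: 18.78
tool_pos: [0.5074, 0.1445, 0.2161]
tcp_rot: [-3.134, 0.184, 0.005]
wrist_force: [0.5, -0.6, 0.7]
width: 0.5
grip_force: 0.0
```

Call:
jog_arm --increments '[[[-0.22, -0.87, 0, 0, 0, 0.06, 0], [0, 0, 0, 0, 0, 0, 0], [0, 0, 0, 0, 0, 0, 0], [0, 0, 0, 0, 0, 0, 0], [0, 0, 0, 0, 0, 0, 0]]]'

```text
time: 19.2
tool_pos: [0.5044, 0.1691, 0.2159]
tcp_rot: [-3.134, 0.194, 0.006]
wrist_force: [-0.7, -1.8, 0.6]
width: 0.502
grip_force: 0.0
```

```bash
cat >> plan.py <<'E'
def seeplate(bi,fn):
    s,p,im,d=cam('wrist'); W=cloud(s,p,d); cv2.imwrite(fn,im); b=BIN[bi]
    a=np.radians(b[2]); dx=W[...,0]-b[0]; dy=W[...,1]-b[1]
    K=np.stack([dx*np.cos(a)+dy*np.sin(a),-dx*np.sin(a)+dy*np.cos(a),W[...,2]],-1)*1e3
    print('pos',s['tool_pos'].round(4),tiltnow(s))
    h=K[(K[...,2]>82)&(K[...,2]<92)&(abs(K[...,1])<25)&(K[...,0]>20)&(K[...,0]<85)]; print('hood',len(h),robust(h),h.mean(0).round(1))
    q=K[(K[...,2]>67)&(K[...,2]<73)&(abs(K[...,1])<12)&(K[...,0]<28)&(K[...,0]>-80)]
    L=cv2.fitLine(q[:,:2].astype(np.float32),cv2.DIST_HUBER,0,.1,.01).ravel()
    print('plate n',len(q),'front',np.percentile(q[:,0],.5).round(1),'z',np.median(q[:,2]).round(1),'yaw',np.degrees(np.arctan(L[1]/L[0])).round(2),'y at -38',(L[3]+(-38-L[2])*L[1]/L[0]).round(2),'y at 0',(L[3]+(0-L[2])*L[1]/L[0]).round(2))
    return s,im,K
def robust(h): return cv2.minAreaRect(h[:,:2].astype(np.float32))
E
python3 - <<'E'
from plan import *
seeplate(2,'pics/w8.png')
b=BIN[2]; T=lambda z:w2(b,-38,0,z)
plan([(T(118),b[2],0,7,0)])
E
```

```text
pos [0.5044 0.1691 0.2159] [-7.1   0.24  0.07]
hood 3576 ((50.401084899902344, 0.095672607421875), (28.06218719482422, 42.38014602661133), 88.7955551147461) [50.9  0.1 84.9]
plate n 1738 front -58.4 z 68.8 yaw -1.23 y at -38 1.7 y at 0 0.88
[[[0,0,0.47,0,0.01,0,0],[0.01,0,0.46,0,0,0,0],[0,-0.01,0.47,-0.01,0.01,0,0],[0,0,0.46,0,0,0,0],[0,0,0.47,0,0.01,0,0]]]
[[[0,-0.01,0.47,0,0,0,0],[0,0,0.46,0,0.01,0,0],[0,0,0,0,0,0,0],[0,0,0,0,0,0,0],[0,0,0,0,0,0,0]]]
end [0.5046 0.1697 0.1181] err 0.00013
```

```bash
sed -i 's/2:(.5424,.1649,-7.1)/2:(.5422,.1661,-8.2)/' plan.py; python3 - <<'E'
from plan import *
b=BIN[2]; T=lambda z:w2(b,-38,0,z)
plan([(T(118),b[2],0,7,0)])
E
```

```text
[[[0,-0.01,0.47,0,0.01,0.03,0],[0,-0.01,0.46,0,0,0.02,0],[0,-0.01,0.47,-0.01,0.01,0.03,0],[0,-0.02,0.46,0,0,0.02,0],[0,-0.01,0.47,0,0.01,0.03,0]]]
[[[0,-0.01,0.47,0,0,0.02,0],[0,-0.01,0.46,0,0.01,0.03,0],[0,0,0,0,0,0,0],[0,0,0,0,0,0,0],[0,0,0,0,0,0,0]]]
end [0.5045 0.1715 0.1181] err 9e-05
```

Call:
jog_arm --increments '[[[0, -0.01, 0.47, 0, 0.01, 0.03, 0], [0, -0.01, 0.46, 0, 0, 0.02, 0], [0, -0.01, 0.47, -0.01, 0.01, 0.03, 0], [0, -0.02, 0.46, 0, 0, 0.02, 0], [0, -0.01, 0.47, 0, 0.01, 0.03, 0]]]'

```text
time: 19.67
tool_pos: [0.5047, 0.1708, 0.1455]
tcp_rot: [-3.133, 0.218, 0.001]
wrist_force: [-0.1, 0.2, 0.3]
width: 0.5
grip_force: 0.0
```

Call:
jog_arm --increments '[[[0, -0.01, 0.47, 0, 0, 0.02, 0], [0, -0.01, 0.46, 0, 0.01, 0.03, 0], [0, 0, 0, 0, 0, 0, 0], [0, 0, 0, 0, 0, 0, 0], [0, 0, 0, 0, 0, 0, 0]]]'

```text
time: 20.08
tool_pos: [0.505, 0.1721, 0.1188]
tcp_rot: [-3.133, 0.224, -0.001]
wrist_force: [0.1, -0.4, 1.0]
width: 0.498
grip_force: 0.0
```

```bash
python3 - <<'E'
from plan import *
seeplate(2,'pics/w9.png')
b=BIN[2]; plan([(w2(b,-38,0,113),b[2],0,3,0)])
E
```

```text
pos [0.505  0.1721 0.1188] [-8.19 -0.04  0.05]
hood 10061 ((45.16020584106445, -0.05939292907714844), (30.995437622070312, 28.295822143554688), 0.2404656857252121) [45.6 -0.1 84.9]
plate n 5118 front -57.8 z 68.8 yaw 0.12 y at -38 -0.37 y at 0 -0.29
[[[-0.01,0.01,0.07,0,0,0,0],[0,0.01,0.07,-0.01,-0.01,0,0],[-0.01,0.01,0.06,0,0,0,0],[0,0,0,0,0,0,0],[0,0,0,0,0,0,0]]]
end [0.5046 0.1715 0.1131] err 0.00012
```

Call:
jog_arm --increments '[[[-0.01, 0.01, 0.07, 0, 0, 0, 0], [0, 0.01, 0.07, -0.01, -0.01, 0, 0], [-0.01, 0.01, 0.06, 0, 0, 0, 0], [0, 0, 0, 0, 0, 0, -1], [0, 0, 0, 0, 0, 0, -1]]]' --force 35

```text
time: 20.55
tool_pos: [0.5035, 0.1717, 0.112]
tcp_rot: [3.133, -0.223, -0.002]
wrist_force: [0.1, 1.0, 0.3]
width: 0.225
grip_force: 0.0
```

Call:
jog_arm --increments '[[[0, 0, 0, 0, 0, 0, -1], [0, 0, 0, 0, 0, 0, -1], [0, 0, 0, 0, 0, 0, -1], [0, 0, 0, 0, 0, 0, -1], [0, 0, 0, 0, 0, 0, -1]]]'

```text
time: 20.97
tool_pos: [0.5037, 0.1718, 0.1121]
tcp_rot: [3.133, -0.223, -0.002]
wrist_force: [0.0, -0.2, -0.3]
width: 0.109
grip_force: 36.8
```

Call:
jog_arm --increments '[[[0, 0, 0, 0, 0, 0, -1], [0, 0, 0, 0, 0, 0, -1], [0, 0, 0, 0, 0, 0, -1], [0, 0, 0, 0, 0, 0, -1], [0, 0, 0, 0, 0, 0, -1]]]'

```text
time: 21.38
tool_pos: [0.5037, 0.1718, 0.1121]
tcp_rot: [3.133, -0.223, -0.002]
wrist_force: [0.2, -1.0, -0.0]
width: 0.114
grip_force: 36.8
```

```bash
python3 - <<'E'
from plan import *
cont(2,-40,53,slice(1,3),(0,0,-.0004))
E
```

```text
yaw,tilt,roll [-8.14  0.06 -0.02] pos [0.5037 0.1718 0.1121] F [ 0.2 -1.  -0. ] w 0.11408915886079782
xp,zp 60.98 5.39
[[[0.09,0,-0.15,0,-0.39,0,-1],[0.08,0,-0.14,0,-0.38,0.01,-1],[0.08,0,-0.16,0,-0.39,0,-1],[0.09,0,-0.12,0,-0.36,0,-1],[0.09,0,-0.13,0,-0.36,0,-1]]]
[[[0.08,0,-0.13,0,-0.36,0,-1],[0,0,0,0,0,0,-1],[0,0,0,0,0,0,-1],[0,0,0,0,0,0,-1],[0,0,0,0,0,0,-1]]]
end [0.5211 0.1693 0.1353] err 0.00013
```

```bash
python3 - <<'E'
from plan import *
cont(2,-41,52.1,slice(1,3))
E
```

```text
yaw,tilt,roll [-8.14  0.06 -0.02] pos [0.5037 0.1718 0.1121] F [ 0.2 -1.  -0. ] w 0.11408915886079782
xp,zp 61.98 5.89
[[[0.08,0,-0.14,0,-0.39,0,-1],[0.07,0,-0.15,0,-0.38,0.01,-1],[0.06,0,-0.14,0,-0.39,0,-1],[0.09,0,-0.13,0,-0.36,0,-1],[0.09,0,-0.13,0,-0.36,0,-1]]]
[[[0.08,0,-0.13,0,-0.36,0,-1],[0,0,0,0,0,0,-1],[0,0,0,0,0,0,-1],[0,0,0,0,0,0,-1],[0,0,0,0,0,0,-1]]]
end [0.5199 0.1694 0.1351] err 0.00013
```

Call:
jog_arm --increments '[[[0.08, 0, -0.14, 0, -0.39, 0, -1], [0.07, 0, -0.15, 0, -0.38, 0.01, -1], [0.06, 0, -0.14, 0, -0.39, 0, -1], [0.09, 0, -0.13, 0, -0.36, 0, -1], [0.09, 0, -0.13, 0, -0.36, 0, -1]]]'

```text
time: 21.8
tool_pos: [0.517, 0.1698, 0.1319]
tcp_rot: [-3.104, 0.222, 0.311]
wrist_force: [-0.3, 0.2, -0.9]
width: 0.112
grip_force: 36.7
```

Call:
jog_arm --increments '[[[0.08, 0, -0.13, 0, -0.36, 0, -1], [0, 0, 0, 0, 0, 0, -1], [0, 0, 0, 0, 0, 0, -1], [0, 0, 0, 0, 0, 0, -1], [0, 0, 0, 0, 0, 0, -1]]]'

```text
time: 22.22
tool_pos: [0.5194, 0.1694, 0.1348]
tcp_rot: [-3.096, 0.222, 0.366]
wrist_force: [0.3, -0.0, -0.3]
width: 0.107
grip_force: 36.8
```

```bash
python3 - <<'E'
from plan import *
cont(2,-41,52.1,slice(3,8))
E
```

```text
yaw,tilt,roll [-8.19 13.48 -0.04] pos [0.5194 0.1694 0.1348] F [ 0.3 -0.  -0.3] w 0.10669841483666886
xp,zp 50.49 8.11
[[[0.02,0,-0.05,0,-0.18,0,-1],[0.01,0,-0.04,0,-0.19,0,-1],[0.02,0,-0.05,0.01,-0.18,0,-1],[0.02,0,-0.05,0,-0.27,0,-1],[0.01,0,-0.06,0,-0.27,0,-1]]]
[[[0.02,0,-0.06,0,-0.33,0,-1],[0.02,0,-0.06,0,-0.34,0,-1],[0.02,0,-0.07,0,-0.33,0,-1],[0.01,0,-0.06,0,-0.33,0,-1],[0.02,0,-0.06,0,-0.33,0,-1]]]
[[[-0.32,0,0.11,0,0,0,-1],[-0.32,0,0.12,0,0,0,-1],[-0.32,0,0.11,0,0,0,-1],[-0.41,0,-0.71,0,0,0,-1],[-0.41,0,-0.71,0,0,0,-1]]]
[[[-0.4,0,-0.7,0,0,0,-1],[-0.41,0,-0.71,0,0,0,-1],[0,0,0,0,0,0,-1],[0,0,0,0,0,0,-1],[0,0,0,0,0,0,-1]]]
end [0.5003 0.1722 0.2523] err 9e-05
```

Call:
jog_arm --increments '[[[0.02, 0, -0.05, 0, -0.18, 0, -1], [0.01, 0, -0.04, 0, -0.19, 0, -1], [0.02, 0, -0.05, 0.01, -0.18, 0, -1], [0.02, 0, -0.05, 0, -0.27, 0, -1], [0.01, 0, -0.06, 0, -0.27, 0, -1]]]'

```text
time: 22.63
tool_pos: [0.5244, 0.1688, 0.1418]
tcp_rot: [-3.06, 0.219, 0.544]
wrist_force: [0.1, 0.7, -0.6]
width: 0.114
grip_force: 36.8
```

Call:
jog_arm --increments '[[[0.02, 0, -0.06, 0, -0.33, 0, -1], [0.02, 0, -0.06, 0, -0.34, 0, -1], [0.02, 0, -0.07, 0, -0.33, 0, -1], [0.01, 0, -0.06, 0, -0.33, 0, -1], [0.02, 0, -0.06, 0, -0.33, 0, -1]]]'

```text
time: 23.05
tool_pos: [0.5308, 0.1679, 0.1491]
tcp_rot: [-2.99, 0.214, 0.805]
wrist_force: [0.3, -0.3, -0.9]
width: 0.114
grip_force: 36.8
```

Call:
jog_arm --increments '[[[-0.32, 0, 0.11, 0, 0, 0, -1], [-0.32, 0, 0.12, 0, 0, 0, -1], [-0.32, 0, 0.11, 0, 0, 0, -1], [0, 0, 0, 0, 0, 0, -1], [0, 0, 0, 0, 0, 0, -1]]]'

```text
time: 23.47
tool_pos: [0.4995, 0.1724, 0.155]
tcp_rot: [-2.991, 0.213, 0.801]
wrist_force: [-0.1, -0.6, -0.6]
width: 0.109
grip_force: 36.8
```

Call:
jog_arm --increments '[[[-0.41, 0, -0.71, 0, 0, 0, -1], [-0.41, 0, -0.71, 0, 0, 0, -1], [-0.4, 0, -0.7, 0, 0, 0, -1], [-0.41, 0, -0.71, 0, 0, 0, -1], [0, 0, 0, 0, 0, 0, -1]]]'

```text
time: 23.88
tool_pos: [0.503, 0.1728, 0.2582]
tcp_rot: [-2.992, 0.213, 0.787]
wrist_force: [0.9, 0.4, 0.8]
width: 0.11
grip_force: 36.8
```

```bash
python3 - <<'E'
from plan import *
s=read_state(); print(tiltnow(s),s['tool_pos'],s['width'])
k=KEEP; T=lambda z:w2(k,-75-41,25,z)
plan([(T(225),k[2],0,12,-1)])
E
```

```text
[-8.07 29.5   0.26] [0.50303009 0.17279611 0.25820689] 0.10970135970978834
[[[0.11,0.91,0.04,-0.03,0.41,-0.08,-1],[0.09,0.9,0.05,-0.02,0.41,-0.09,-1],[0.09,0.91,0.05,-0.03,0.41,-0.08,-1],[0.08,0.91,0.07,-0.02,0.41,-0.08,-1],[0.06,0.9,0.06,-0.03,0.41,-0.09,-1]]]
[[[0.06,0.91,0.07,-0.02,0.41,-0.08,-1],[0.04,0.91,0.08,-0.03,0.4,-0.08,-1],[0.03,0.91,0.08,-0.02,0.41,-0.09,-1],[0.03,0.91,0.08,-0.03,0.41,-0.08,-1],[0.01,0.91,0.09,-0.02,0.41,-0.08,-1]]]
[[[-0.01,0.91,0.08,-0.03,0.41,-0.09,-1],[-0.01,0.9,0.1,-0.02,0.41,-0.08,-1],[0,0,0,0,0,0,-1],[0,0,0,0,0,0,-1],[0,0,0,0,0,0,-1]]]
end [ 0.4824 -0.1533  0.2249] err 0.00019
```

Call:
jog_arm --increments '[[[0.11, 0.91, 0.04, -0.03, 0.41, -0.08, -1], [0.09, 0.9, 0.05, -0.02, 0.41, -0.09, -1], [0.09, 0.91, 0.05, -0.03, 0.41, -0.08, -1], [0.08, 0.91, 0.07, -0.02, 0.41, -0.08, -1], [0.06, 0.9, 0.06, -0.03, 0.41, -0.09, -1]]]'

```text
time: 24.3
tool_pos: [0.4916, 0.0352, 0.2386]
tcp_rot: [-3.082, 0.147, 0.475]
wrist_force: [-0.7, -0.4, -1.1]
width: 0.111
grip_force: 36.8
```

Call:
jog_arm --increments '[[[0.06, 0.91, 0.07, -0.02, 0.41, -0.08, -1], [0.04, 0.91, 0.08, -0.03, 0.4, -0.08, -1], [0.03, 0.91, 0.08, -0.02, 0.41, -0.09, -1], [0.03, 0.91, 0.08, -0.03, 0.41, -0.08, -1], [0.01, 0.91, 0.09, -0.02, 0.41, -0.08, -1]]]'

```text
time: 24.72
tool_pos: [0.4829, -0.101, 0.2252]
tcp_rot: [-3.133, 0.082, 0.145]
wrist_force: [-0.2, -0.5, -1.2]
width: 0.11
grip_force: 36.8
```

Call:
jog_arm --increments '[[[-0.01, 0.91, 0.08, -0.03, 0.41, -0.09, -1], [-0.01, 0.9, 0.1, -0.02, 0.41, -0.08, -1], [0, 0, 0, 0, 0, 0, -1], [0, 0, 0, 0, 0, 0, -1], [0, 0, 0, 0, 0, 0, -1]]]'

```text
time: 25.13
tool_pos: [0.4795, -0.1537, 0.2199]
tcp_rot: [3.14, -0.056, -0.016]
wrist_force: [0.5, 0.4, -0.4]
width: 0.111
grip_force: 36.8
```

```bash
python3 - <<'E'
from plan import *
s=read_state(); print(s['tool_pos'].round(4),kpos(s),tiltnow(s),s['width'])
k=KEEP; T=lambda z:w2(k,-75-41,25,z)
plan([(T(145),k[2],0,5,-1)])
E
```

```text
[ 0.4795 -0.1537  0.2199] [-119.    24.6  219.9] [-2.06  0.57 -0.09] 0.11124560371729103
[[[0.02,0,0.5,0,0.02,0,-1],[0.03,-0.01,0.5,0.01,0.02,0,-1],[0.02,0,0.5,0,0.02,-0.01,-1],[0.02,0,0.5,0,0.02,0,-1],[0.02,0,0.5,0,0.01,0,-1]]]
end [ 0.4824 -0.1536  0.1449] err 0.00021
```

Call:
jog_arm --increments '[[[0.02, 0, 0.5, 0, 0.02, 0, -1], [0.03, -0.01, 0.5, 0.01, 0.02, 0, -1], [0.02, 0, 0.5, 0, 0.02, -0.01, -1], [0.02, 0, 0.5, 0, 0.02, 0, -1], [0.02, 0, 0.5, 0, 0.01, 0, -1]]]'

```text
time: 25.55
tool_pos: [0.4832, -0.1525, 0.1444]
tcp_rot: [3.14, -0.05, 0.0]
wrist_force: [0.1, -0.1, -0.9]
width: 0.111
grip_force: 36.8
```

Call:
jog_arm --increments '[[[0, 0, 0, 0, 0, 0, -1], [0, 0, 0, 0, 0, 0, -1], [0, 0, 0, 0, 0, 0, -1], [0, 0, 0, 0, 0, 0, -1], [0, 0, 0, 0, 0, 0, -1]]]'

```text
time: 25.97
tool_pos: [0.4837, -0.1541, 0.1463]
tcp_rot: [3.139, -0.053, 0.004]
wrist_force: [-0.1, 0.2, -0.8]
width: 0.111
grip_force: 36.7
```

```bash
python3 - <<'E'
from plan import *
s=read_state(); print(s['tool_pos'].round(4),kpos(s),tiltnow(s),s['width'])
k=KEEP; T=lambda z:w2(k,-75-41,25,z)
plan([(T(124),k[2],0,4,-1),(T(115),k[2],0,3,-1)])
E
```

```text
[ 0.4837 -0.1541  0.1463] [-114.8   24.4  146.3] [-1.93 -0.14 -0.11] 0.11063058004612435
[[[-0.01,-0.01,0.19,0,-0.01,0,-1],[-0.01,0,0.18,0.01,0,0.01,-1],[-0.01,-0.01,0.19,0,-0.01,0,-1],[-0.01,0,0.18,0.01,0,0,-1],[0,0,0.1,0,0,0,-1]]]
[[[0,0,0.1,0,0,0,-1],[0,0,0.1,0,0,0,-1],[0,0,0,0,0,0,-1],[0,0,0,0,0,0,-1],[0,0,0,0,0,0,-1]]]
end [ 0.4825 -0.1535  0.1151] err 0.00015
```

Call:
jog_arm --increments '[[[-0.01, -0.01, 0.19, 0, -0.01, 0, -1], [-0.01, 0, 0.18, 0.01, 0, 0.01, -1], [-0.01, -0.01, 0.19, 0, -0.01, 0, -1], [-0.01, 0, 0.18, 0.01, 0, 0, -1], [0, 0, 0.1, 0, 0, 0, -1]]]'

```text
time: 26.38
tool_pos: [0.4807, -0.1532, 0.1186]
tcp_rot: [-3.139, 0.055, 0.006]
wrist_force: [0.0, -0.0, -0.4]
width: 0.11
grip_force: 36.7
```

Call:
jog_arm --increments '[[[0, 0, 0.1, 0, 0, 0, -1], [0, 0, 0.1, 0, 0, 0, -1], [0, 0, 0, 0, 0, 0, -1], [0, 0, 0, 0, 0, 0, -1], [0, 0, 0, 0, 0, 0, -1]]]'

```text
time: 26.8
tool_pos: [0.4818, -0.1535, 0.1141]
tcp_rot: [-3.14, 0.055, 0.002]
wrist_force: [-1.5, -0.4, 2.3]
width: 0.11
grip_force: 37.1
```

```bash
python3 - <<'E'
from plan import *
s=read_state(); print(s['tool_pos'].round(4),kpos(s),tiltnow(s),s['width'],s['wrist_force'].round(1))
E
```

```text
[ 0.4818 -0.1535  0.1141] [-116.7   25.   114.1] [-2.01  0.08  0.04] 0.1102396304451395 [-1.5 -0.4  2.3]
```

Call:
jog_arm --increments '[[[0, 0, 0, 0, 0, 0, -0.3], [0, 0, 0, 0, 0, 0, -0.3], [0, 0, 0, 0, 0, 0, -0.3], [0, 0, 0, 0, 0, 0, -0.3], [0, 0, 0, 0, 0, 0, -0.3]]]'

```text
time: 27.22
tool_pos: [0.4815, -0.1533, 0.1138]
tcp_rot: [-3.14, 0.055, 0.003]
wrist_force: [-0.1, 0.8, 0.2]
width: 0.354
grip_force: 0.0
```

Call:
jog_arm --increments '[[[0, 0, -0.27, 0, 0, 0, -0.3], [0, 0, -0.26, 0, 0, 0, -0.3], [-0.15, 0, 0, 0, 0, 0, -0.3], [-0.15, 0, 0, 0, 0, 0, -0.3], [0, 0, 0, 0, 0, 0, -0.3]]]'

```text
time: 27.63
tool_pos: [0.4715, -0.1529, 0.1299]
tcp_rot: [-3.14, 0.055, 0.004]
wrist_force: [-0.6, 0.3, -0.5]
width: 0.349
grip_force: 0.0
```

Call:
jog_arm --increments '[[[0, 0, 0, 0, 0, 0, -0.3], [0, 0, 0, 0, 0, 0, -0.3], [0, 0, 0, 0, 0, 0, -0.3], [0, 0, 0, 0, 0, 0, -0.3], [0, 0, 0, 0, 0, 0, -0.3]]]'

```text
time: 28.05
tool_pos: [0.4725, -0.1531, 0.1297]
tcp_rot: [-3.14, 0.055, 0.003]
wrist_force: [0.5, -0.3, 0.7]
width: 0.35
grip_force: 0.0
```

```bash
python3 - <<'E'
from plan import *
s,im,K=held('pics/w10.png'); print(kpos(s),tiltnow(s),s['width'])
q=K[(abs(K[...,1]-25)<14)&(K[...,2]>66)&(K[...,2]<76)&(K[...,0]<20)]; print(len(q),np.median(q,0),np.percentile(q[:,0],[0.5,99.5]),np.percentile(q[:,1],[5,95]))
E
```

```text
[-125.9   25.1  129.7] [-2.01  0.12  0.06] 0.3496312572436691
7037 [-68.02871084  25.44915382  70.75979576] [-135.23589917  -21.35685293] [21.10707611 30.02586444]
```

Call:
jog_arm --increments '[[[0, 0, 0, 0, 0, 0, -1], [0, 0, 0, 0, 0, 0, -1], [0, 0, 0, 0, 0, 0, -1], [0, 0, 0, 0, 0, 0, -1], [0, 0, 0, 0, 0, 0, -1]]]' --force 40

```text
time: 28.52
tool_pos: [0.4727, -0.1531, 0.1299]
tcp_rot: [-3.14, 0.055, 0.002]
wrist_force: [-0.4, 0.6, -0.1]
width: 0.105
grip_force: 42.5
```

Call:
jog_arm --increments '[[[0, 0, -0.03, 0, 0, 0, -1], [0.5, 0, 0, 0, 0, 0, -1], [0.5, 0, 0, 0, 0, 0, -1], [0.5, 0, 0, 0, 0, 0, -1], [0.5, 0, 0, 0, 0, 0, -1]]]'

```text
time: 28.93
tool_pos: [0.5326, -0.1552, 0.1303]
tcp_rot: [-3.14, 0.055, 0.004]
wrist_force: [-0.1, -0.5, -1.1]
width: 0.103
grip_force: 42.4
```

Call:
jog_arm --increments '[[[0.5, 0, 0, 0, 0, 0, -1], [0.5, 0, 0, 0, 0, 0, -1], [0.5, 0, 0, 0, 0, 0, -1], [0.5, 0, 0, 0, 0, 0, -1], [0.5, 0, 0, 0, 0, 0, -1]]]'

```text
time: 29.35
tool_pos: [0.6077, -0.1579, 0.13]
tcp_rot: [-3.14, 0.055, 0.005]
wrist_force: [-0.2, -1.0, 0.5]
width: 0.105
grip_force: 42.4
```

Call:
jog_arm --increments '[[[0.25, 0, 0, 0, 0, 0, -1], [0.25, 0, 0, 0, 0, 0, -1], [0, 0, 0, 0, 0, 0, -1], [0, 0, 0, 0, 0, 0, -1], [0, 0, 0, 0, 0, 0, -1]]]'

```text
time: 29.77
tool_pos: [0.6219, -0.1584, 0.1303]
tcp_rot: [-3.14, 0.055, 0.003]
wrist_force: [1.3, -1.4, -1.3]
width: 0.098
grip_force: 42.3
```

```bash
python3 - <<'E'
from plan import *
s=read_state(); print(kpos(s),tiltnow(s),s['width'],s['wrist_force'].round(1))
E
```

```text
[ 23.6  24.9 130.3] [-2.02  0.13  0.05] 0.09752501221858074 [ 1.3 -1.4 -1.3]
```

Call:
jog_arm --increments '[[[0.1, 0, 0, 0, 0, 0, -1], [0, 0, 0, 0, 0, 0, -1], [0, 0, 0, 0, 0, 0, -0.4], [0, 0, 0, 0, 0, 0, -0.4], [0, 0, 0, 0, 0, 0, -0.4]]]'

```text
time: 30.18
tool_pos: [0.6254, -0.1583, 0.1306]
tcp_rot: [-3.14, 0.055, 0.003]
wrist_force: [-0.2, 0.1, -0.0]
width: 0.298
grip_force: 0.0
```

Call:
jog_arm --increments '[[[0, 0, 0, 0, 0, 0, -0.4], [0, 0, 0, 0, 0, 0, -0.4], [-0.4, 0, 0, 0, 0, 0, -0.4], [-0.4, 0, 0, 0, 0, 0, -0.4], [-0.5, 0, 0, 0, 0, 0, -0.4]]]'

```text
time: 30.6
tool_pos: [0.5867, -0.1571, 0.1307]
tcp_rot: [-3.14, 0.055, 0.002]
wrist_force: [0.5, -0.4, -0.6]
width: 0.298
grip_force: 0.0
```

Call:
jog_arm --increments '[[[0, 0, 0, 0, 0, 0, -0.4], [0, 0, 0, 0, 0, 0, -1], [0, 0, 0, 0, 0, 0, -1], [0, 0, 0, 0, 0, 0, -1], [0, 0, 0, 0, 0, 0, -1]]]'

```text
time: 31.02
tool_pos: [0.5874, -0.1572, 0.1307]
tcp_rot: [-3.14, 0.055, 0.001]
wrist_force: [0.7, 0.5, 0.2]
width: -0.003
grip_force: 0.0
```

```bash
python3 - <<'E'
from plan import *
s,im,K=held('pics/w11.png'); print(kpos(s),tiltnow(s),s['width'],s['wrist_force'].round(1))
q=K[(abs(K[...,1]-23)<12)&(K[...,2]>64)&(K[...,2]<76)&(K[...,0]>5)&(K[...,0]<43)]; print(len(q),np.percentile(q[:,0],[0.5,5,99.5]),np.median(q,0),np.percentile(q[:,1],[5,95]))
E
```

```text
[-11.   25.  130.7] [-2.    0.05  0.04] -0.003214761166392949 [0.7 0.5 0.2]
1576 [15.86351737 17.69449031 42.60062301] [30.14744342 18.46110552 70.86097141] [13.77589558 23.15908362]
```

Call:
jog_arm --increments '[[[0.3, 0.15, 0, 0, 0, 0, -1], [0.3, 0, 0, 0, 0, 0, -1], [0.3, 0, 0, 0, 0, 0, -1], [0.15, 0, 0, 0, 0, 0, -1], [0.15, 0, 0, 0, 0, 0, -1]]]'

```text
time: 31.48
tool_pos: [0.6235, -0.1629, 0.1304]
tcp_rot: [-3.14, 0.055, 0.002]
wrist_force: [-0.7, -0.5, 0.8]
width: 0.0
grip_force: 0.2
```

Call:
jog_arm --increments '[[[0, 0, 0, 0, 0, 0, -1], [0, 0, 0, 0, 0, 0, -1], [0, 0, 0, 0, 0, 0, -1], [0, 0, 0, 0, 0, 0, -1], [0, 0, 0, 0, 0, 0, -1]]]'

```text
time: 31.9
tool_pos: [0.622, -0.1628, 0.1304]
tcp_rot: [-3.14, 0.055, 0.003]
wrist_force: [0.3, -0.1, 0.2]
width: 0.002
grip_force: 0.0
```

Call:
jog_arm --increments '[[[-0.5, 0, 0, 0, 0, 0, -1], [-0.5, 0, 0, 0, 0, 0, -1], [-0.5, 0, -0.3, 0, 0, 0, -1], [-0.2, 0, -0.8, 0, 0, 0, -1], [-0.2, 0, -0.8, 0, 0, 0, -1]]]'

```text
time: 32.32
tool_pos: [0.5631, -0.1604, 0.1864]
tcp_rot: [-3.139, 0.056, 0.01]
wrist_force: [0.6, 0.6, 0.6]
width: -0.0
grip_force: 0.0
```

```bash
python3 - <<'E'
from plan import *
s,im,K=held('pics/w12.png'); print(kpos(s),tiltnow(s))
for l,y in (('b',25),('c',-25)):
    q=K[(abs(K[...,1]-y+2)<12)&(K[...,2]>64)&(K[...,2]<76)&(K[...,0]>10)&(K[...,0]<43)]; print(l,'tail',len(q),np.percentile(q[:,0],[0.5,5]),'y',np.median(q[:,1]))
    q=K[(K[...,2]>43)&(K[...,2]<56)&(abs(K[...,0])<30)&(K[...,1]<y+25)&(K[...,1]>y-20)]; print('flap',len(q),q.min(0),q.max(0))
b=BIN[3]; P=w2(b,-38,0,220)
plan([(w2(KEEP,-50,25,220),KEEP[2],0,1,-1),(P,b[2],0,1,0)])
E
```

```text
[-35.2  20.9 186.4] [-2.03  0.35  0.13]
b tail 238 [36.30866071 36.33535267] y 27.429780119263448
flap 287 [-4.01745147 17.45852574 43.0246183 ] [ 4.01184401 48.65845881 52.82917745]
c tail 252 [36.31990343 36.3641098 ] y -26.59069398196862
flap 316 [ -4.09234301 -32.4088828   43.66980056] [ 3.77083934 -0.89813538 52.60204569]
[[[-0.29,-0.08,-0.45,0,-0.01,0,-1],[-0.29,-0.09,-0.45,0.01,-0.02,0,-1],[-0.17,-0.94,0,0,0,-0.14,0],[-0.16,-0.95,0,0,0,-0.13,0],[-0.14,-0.94,0,0,0,-0.14,0]]]
[[[-0.14,-0.95,0,0,0,-0.13,0],[-0.11,-0.95,0,0,0,-0.14,0],[-0.11,-0.96,0,0,0,-0.13,0],[-0.09,-0.95,0,0,0,-0.14,0],[-0.08,-0.95,0,0,0,-0.14,0]]]
[[[-0.06,-0.96,0,0,0,-0.13,0],[-0.05,-0.96,0,0,0,-0.14,0],[-0.03,-0.95,0,0,0,-0.13,0],[-0.03,-0.96,0,0,0,-0.14,0],[-0.01,-0.96,0,0,0,-0.14,0]]]
[[[0.01,-0.96,0,0,0,-0.13,0],[0.02,-0.95,0,0,0,-0.14,0],[0,0,0,0,0,0,0],[0,0,0,0,0,0,0],[0,0,0,0,0,0,0]]]
end [0.4864 0.2707 0.2201] err 0.00021
```

View pics/w12.png

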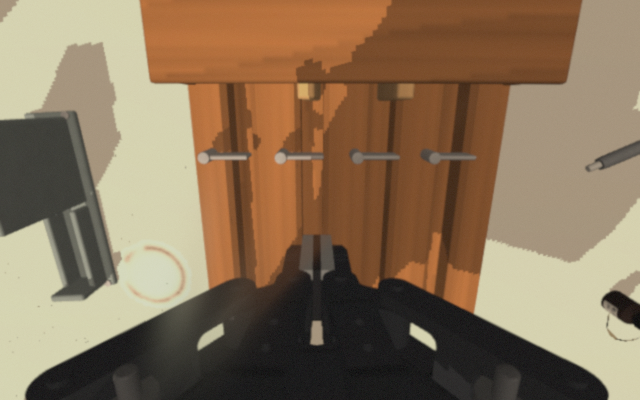

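Both plates sit behind shut flaps, with tails at (310,90) and (396,90). On to bin 3.

Call:
jog_arm --increments '[[[-0.29, -0.08, -0.45, 0, -0.01, 0, -1], [-0.29, -0.09, -0.45, 0.01, -0.02, 0, -1], [-0.17, -0.94, 0, 0, 0, -0.14, 0], [-0.16, -0.95, 0, 0, 0, -0.13, 0], [-0.14, -0.94, 0, 0, 0, -0.14, 0]]]'

```text
time: 32.78
tool_pos: [0.5357, -0.0696, 0.2156]
tcp_rot: [-3.14, -0.011, 0.005]
wrist_force: [1.0, -0.7, -0.0]
width: 0.419
grip_force: 0.0
```

Call:
jog_arm --increments '[[[-0.14, -0.95, 0, 0, 0, -0.13, 0], [-0.11, -0.95, 0, 0, 0, -0.14, 0], [-0.11, -0.96, 0, 0, 0, -0.13, 0], [-0.09, -0.95, 0, 0, 0, -0.14, 0], [-0.08, -0.95, 0, 0, 0, -0.14, 0]]]'

```text
time: 33.2
tool_pos: [0.5145, 0.0734, 0.2155]
tcp_rot: [-3.137, -0.125, 0.006]
wrist_force: [1.3, 1.1, 0.4]
width: 0.5
grip_force: 0.0
```

Call:
jog_arm --increments '[[[-0.06, -0.96, 0, 0, 0, -0.13, 0], [-0.05, -0.96, 0, 0, 0, -0.14, 0], [-0.03, -0.95, 0, 0, 0, -0.13, 0], [-0.03, -0.96, 0, 0, 0, -0.14, 0], [-0.01, -0.96, 0, 0, 0, -0.14, 0]]]'

```text
time: 33.62
tool_pos: [0.4937, 0.2158, 0.2159]
tcp_rot: [-3.13, -0.237, 0.006]
wrist_force: [0.3, 0.0, -0.1]
width: 0.499
grip_force: 0.0
```

Call:
jog_arm --increments '[[[0.01, -0.96, 0, 0, 0, -0.13, 0], [0.02, -0.95, 0, 0, 0, -0.14, 0], [0, 0, 0, 0, 0, 0, 0], [0, 0, 0, 0, 0, 0, 0], [0, 0, 0, 0, 0, 0, 0]]]'

```text
time: 34.03
tool_pos: [0.486, 0.271, 0.2157]
tcp_rot: [-3.127, -0.281, 0.008]
wrist_force: [1.3, -0.6, -0.2]
width: 0.499
grip_force: 0.0
```

```bash
python3 - <<'E'
from plan import *
seeplate(3,'pics/w13.png')
E
```

```text
pos [0.486  0.271  0.2157] [10.26  0.26  0.14]
hood 3575 ((50.79706954956055, 0.8376293182373047), (27.88812828063965, 42.37953186035156), 89.59078216552734) [51.   0.9 84.9]
plate n 1759 front -56.3 z 68.7 yaw -0.6 y at -38 0.82 y at 0 0.42
```

View pics/w13.png

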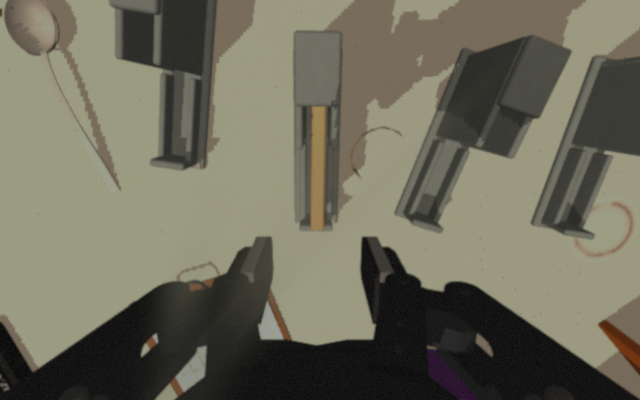

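The plate stands in bin 3 at (318,165). Bins 1, 2 and 4 are empty, and the spoon at (60,110) is undisturbed.

```bash
sed -i 's/3:(.5237,.2775,10.2)/3:(.5236,.2781,9.8)/' plan.py; python3 - <<'E'
from plan import *
b=BIN[3]; T=lambda z:w2(b,-36,0,z)
plan([(T(118),b[2],0,7,0)])
E
```

```text
[[[0.01,0,0.47,0,0.01,0.01,0],[0.02,-0.01,0.46,-0.01,0,0.01,0],[0.01,0,0.47,0,0.01,0.01,0],[0.01,-0.01,0.46,0,0.01,0.01,0],[0.01,0,0.47,-0.01,0,0.01,0]]]
[[[0.01,-0.01,0.46,0,0.01,0.01,0],[0.01,0,0.47,0,0,0.01,0],[0,0,0,0,0,0,0],[0,0,0,0,0,0,0],[0,0,0,0,0,0,0]]]
end [0.488  0.2719 0.1179] err 0.0002
```

Call:
jog_arm --increments '[[[0.01, 0, 0.47, 0, 0.01, 0.01, 0], [0.02, -0.01, 0.46, -0.01, 0, 0.01, 0], [0.01, 0, 0.47, 0, 0.01, 0.01, 0], [0.01, -0.01, 0.46, 0, 0.01, 0.01, 0], [0.01, 0, 0.47, -0.01, 0, 0.01, 0]]]'

```text
time: 34.5
tool_pos: [0.4879, 0.2708, 0.1454]
tcp_rot: [-3.129, -0.268, 0.002]
wrist_force: [-0.2, -0.1, -0.6]
width: 0.497
grip_force: 0.0
```

Call:
jog_arm --increments '[[[0.01, -0.01, 0.46, 0, 0.01, 0.01, 0], [0.01, 0, 0.47, 0, 0, 0.01, 0], [0, 0, 0, 0, 0, 0, 0], [0, 0, 0, 0, 0, 0, 0], [0, 0, 0, 0, 0, 0, 0]]]'

```text
time: 34.92
tool_pos: [0.4887, 0.2721, 0.1187]
tcp_rot: [-3.129, -0.267, -0.001]
wrist_force: [-0.0, 0.6, -0.1]
width: 0.494
grip_force: 0.0
```

```bash
python3 - <<'E'
from plan import *
seeplate(3,'pics/w14.png')
b=BIN[3]; plan([(w2(b,-36,0,113),b[2],0,3,0)])
E
```

```text
pos [0.4887 0.2721 0.1187] [ 9.74 -0.03  0.06]
hood 10771 ((46.38169860839844, 0.609797477722168), (28.251773834228516, 33.424495697021484), 89.84474182128906) [46.9  0.6 84.9]
plate n 4944 front -56.0 z 68.8 yaw -0.5 y at -38 -0.02 y at 0 -0.35
[[[-0.01,0,0.07,0,0,0,0],[-0.01,0.01,0.07,-0.01,-0.01,0,0],[-0.01,0,0.06,0,0,-0.01,0],[0,0,0,0,0,0,0],[0,0,0,0,0,0,0]]]
end [0.4882 0.272  0.1131] err 0.0001
```

Call:
jog_arm --increments '[[[-0.01, 0, 0.07, 0, 0, 0, 0], [-0.01, 0.01, 0.07, -0.01, -0.01, 0, 0], [-0.01, 0, 0.06, 0, 0, -0.01, 0], [0, 0, 0, 0, 0, 0, -1], [0, 0, 0, 0, 0, 0, -1]]]' --force 35

```text
time: 35.38
tool_pos: [0.4871, 0.2722, 0.1119]
tcp_rot: [3.13, 0.27, -0.002]
wrist_force: [-0.1, 0.4, -1.3]
width: 0.227
grip_force: 0.0
```

Call:
jog_arm --increments '[[[0, 0, 0, 0, 0, 0, -1], [0, 0, 0, 0, 0, 0, -1], [0, 0, 0, 0, 0, 0, -1], [0, 0, 0, 0, 0, 0, -1], [0, 0, 0, 0, 0, 0, -1]]]'

```text
time: 35.8
tool_pos: [0.4872, 0.2723, 0.112]
tcp_rot: [3.13, 0.27, -0.002]
wrist_force: [-1.1, 0.4, 0.6]
width: 0.109
grip_force: 37.2
```

Call:
jog_arm --increments '[[[0, 0, 0, 0, 0, 0, -1], [0, 0, 0, 0, 0, 0, -1], [0, 0, 0, 0, 0, 0, -1], [0, 0, 0, 0, 0, 0, -1], [0, 0, 0, 0, 0, 0, -1]]]'

```text
time: 36.22
tool_pos: [0.4873, 0.2722, 0.112]
tcp_rot: [3.13, 0.27, -0.002]
wrist_force: [-0.4, 1.1, 0.2]
width: 0.114
grip_force: 37.2
```

```bash
python3 - <<'E'
from plan import *
s=read_state(); b=BIN[3]; a=np.radians(b[2]); r=(np.array(s['tool_pos'])[:2]-b[:2])*1e3; gx=r[0]*np.cos(a)+r[1]*np.sin(a)-4; gz=s['tool_pos'][2]*1e3-60
print('gx,gz',gx.round(2),gz.round(2)); cont(3,round(gx,1),round(gz,1),slice(1,3))
E
```

```text
gx,gz -40.8 52.0
yaw,tilt,roll [ 9.87  0.07 -0.01] pos [0.4873 0.2722 0.112 ] F [-0.4  1.1  0.2] w 0.11378808746677882
xp,zp 63.87 5.87
[[[0.06,0,-0.14,0,-0.38,0,-1],[0.04,0.01,-0.14,0,-0.39,0.01,-1],[0.05,0,-0.15,0,-0.38,0,-1],[0.09,0,-0.13,0,-0.36,0,-1],[0.08,0,-0.12,0,-0.37,0,-1]]]
[[[0.08,0,-0.14,0,-0.36,0,-1],[0,0,0,0,0,0,-1],[0,0,0,0,0,0,-1],[0,0,0,0,0,0,-1],[0,0,0,0,0,0,-1]]]
end [0.5014 0.2744 0.1351] err 0.00022
```

Call:
jog_arm --increments '[[[0.06, 0, -0.14, 0, -0.38, 0, -1], [0.04, 0.01, -0.14, 0, -0.39, 0.01, -1], [0.05, 0, -0.15, 0, -0.38, 0, -1], [0.09, 0, -0.13, 0, -0.36, 0, -1], [0.08, 0, -0.12, 0, -0.37, 0, -1]]]'

```text
time: 36.63
tool_pos: [0.4986, 0.2738, 0.1316]
tcp_rot: [3.098, 0.266, -0.31]
wrist_force: [1.7, -0.5, -1.6]
width: 0.112
grip_force: 37.0
```

Call:
jog_arm --increments '[[[0.08, 0, -0.14, 0, -0.36, 0, -1], [0, 0, 0, 0, 0, 0, -1], [0, 0, 0, 0, 0, 0, -1], [0, 0, 0, 0, 0, 0, -1], [0, 0, 0, 0, 0, 0, -1]]]'

```text
time: 37.05
tool_pos: [0.5009, 0.2742, 0.1348]
tcp_rot: [3.088, 0.265, -0.366]
wrist_force: [0.2, 0.2, -0.9]
width: 0.111
grip_force: 37.0
```

```bash
python3 - <<'E'
from plan import *
cont(3,-40.8,52,slice(3,8))
E
```

```text
yaw,tilt,roll [ 9.81 13.51 -0.02] pos [0.5009 0.2742 0.1348] F [ 0.2  0.2 -0.9] w 0.11114587830365025
xp,zp 50.18 8.21
[[[0.02,0,-0.05,0,-0.18,0,-1],[0.02,0,-0.04,0,-0.19,0,-1],[0.02,0,-0.05,0,-0.18,0,-1],[0.02,0,-0.05,0,-0.27,0,-1],[0.01,0,-0.05,0,-0.26,0,-1]]]
[[[0.02,0,-0.06,0,-0.33,0,-1],[0.02,0,-0.07,0,-0.34,0,-1],[0.02,0,-0.06,0,-0.33,0,-1],[0.01,0,-0.06,0,-0.34,0,-1],[0.01,0,-0.07,0,-0.33,0,-1]]]
[[[-0.32,0,0.11,0,0,0,-1],[-0.32,0,0.12,0,0,0,-1],[-0.31,0,0.11,0,0,0,-1],[-0.41,0,-0.71,0,0,0,-1],[-0.41,0,-0.7,0,0,0,-1]]]
[[[-0.41,0,-0.71,0,0,0,-1],[-0.41,0,-0.71,0,0,0,-1],[0,0,0,0,0,0,-1],[0,0,0,0,0,0,-1],[0,0,0,0,0,0,-1]]]
end [0.4819 0.2709 0.2524] err 0.00018
```

Call:
jog_arm --increments '[[[0.02, 0, -0.05, 0, -0.18, 0, -1], [0.02, 0, -0.04, 0, -0.19, 0, -1], [0.02, 0, -0.05, 0, -0.18, 0, -1], [0.02, 0, -0.05, 0, -0.27, 0, -1], [0.01, 0, -0.05, 0, -0.26, 0, -1]]]'

```text
time: 37.47
tool_pos: [0.5062, 0.2752, 0.1416]
tcp_rot: [3.053, 0.262, -0.541]
wrist_force: [-0.1, 0.8, -0.7]
width: 0.108
grip_force: 37.1
```

Call:
jog_arm --increments '[[[0.02, 0, -0.06, 0, -0.33, 0, -1], [0.02, 0, -0.07, 0, -0.34, 0, -1], [0.02, 0, -0.06, 0, -0.33, 0, -1], [0.01, 0, -0.06, 0, -0.34, 0, -1], [0.01, 0, -0.07, 0, -0.33, 0, -1]]]'

```text
time: 37.88
tool_pos: [0.5124, 0.2763, 0.1492]
tcp_rot: [2.98, 0.256, -0.802]
wrist_force: [-0.4, 0.8, -1.0]
width: 0.111
grip_force: 37.1
```

Call:
jog_arm --increments '[[[-0.32, 0, 0.11, 0, 0, 0, -1], [-0.32, 0, 0.12, 0, 0, 0, -1], [-0.31, 0, 0.11, 0, 0, 0, -1], [0, 0, 0, 0, 0, 0, -1], [0, 0, 0, 0, 0, 0, -1]]]'

```text
time: 38.3
tool_pos: [0.4815, 0.271, 0.155]
tcp_rot: [2.981, 0.257, -0.798]
wrist_force: [-0.5, 0.4, -1.0]
width: 0.11
grip_force: 37.1
```

Call:
jog_arm --increments '[[[-0.41, 0, -0.71, 0, 0, 0, -1], [-0.41, 0, -0.7, 0, 0, 0, -1], [-0.41, 0, -0.71, 0, 0, 0, -1], [-0.41, 0, -0.71, 0, 0, 0, -1], [0, 0, 0, 0, 0, 0, -1]]]'

```text
time: 38.72
tool_pos: [0.4845, 0.2722, 0.2585]
tcp_rot: [2.988, 0.258, -0.786]
wrist_force: [1.9, 0.3, -0.2]
width: 0.109
grip_force: 37.1
```

```bash
python3 - <<'E'
from plan import *
s=read_state(); print(tiltnow(s),s['tool_pos'],s['width'])
k=KEEP; T=lambda z:w2(k,-75-41,75,z)
plan([(T(225),k[2],0,14,-1)])
E
```

```text
[ 9.89 29.48  0.15] [0.48450487 0.27217561 0.25845651] 0.10872313407751838
[[[-0.1,0.88,0.14,0.03,0.35,0.14,-1],[-0.08,0.88,0.14,0.04,0.35,0.14,-1],[-0.08,0.89,0.13,0.03,0.35,0.13,-1],[-0.07,0.89,0.12,0.04,0.35,0.14,-1],[-0.07,0.88,0.12,0.03,0.35,0.14,-1]]]
[[[-0.05,0.89,0.12,0.04,0.35,0.14,-1],[-0.05,0.89,0.1,0.03,0.35,0.14,-1],[-0.03,0.89,0.11,0.04,0.35,0.13,-1],[-0.03,0.9,0.1,0.03,0.35,0.14,-1],[-0.02,0.89,0.09,0.04,0.35,0.14,-1]]]
[[[-0.01,0.89,0.09,0.03,0.35,0.14,-1],[0,0.9,0.09,0.04,0.35,0.14,-1],[0.01,0.89,0.08,0.03,0.35,0.13,-1],[0.02,0.89,0.09,0.04,0.35,0.14,-1],[0,0,0,0,0,0,-1]]]
end [ 0.4841 -0.1034  0.2249] err 0.0002
```

Call:
jog_arm --increments '[[[-0.1, 0.88, 0.14, 0.03, 0.35, 0.14, -1], [-0.08, 0.88, 0.14, 0.04, 0.35, 0.14, -1], [-0.08, 0.89, 0.13, 0.03, 0.35, 0.13, -1], [-0.07, 0.89, 0.12, 0.04, 0.35, 0.14, -1], [-0.07, 0.88, 0.12, 0.03, 0.35, 0.14, -1]]]'

```text
time: 39.13
tool_pos: [0.4818, 0.1358, 0.2407]
tcp_rot: [3.063, 0.147, -0.521]
wrist_force: [0.7, 0.6, -0.9]
width: 0.11
grip_force: 37.1
```

Call:
jog_arm --increments '[[[-0.05, 0.89, 0.12, 0.04, 0.35, 0.14, -1], [-0.05, 0.89, 0.1, 0.03, 0.35, 0.14, -1], [-0.03, 0.89, 0.11, 0.04, 0.35, 0.13, -1], [-0.03, 0.9, 0.1, 0.03, 0.35, 0.14, -1], [-0.02, 0.89, 0.09, 0.04, 0.35, 0.14, -1]]]'

```text
time: 39.55
tool_pos: [0.4815, 0.0015, 0.2293]
tcp_rot: [3.117, 0.035, -0.24]
wrist_force: [0.3, 0.2, -1.8]
width: 0.113
grip_force: 37.1
```

Call:
jog_arm --increments '[[[-0.01, 0.89, 0.09, 0.03, 0.35, 0.14, -1], [0, 0.9, 0.09, 0.04, 0.35, 0.14, -1], [0.01, 0.89, 0.08, 0.03, 0.35, 0.13, -1], [0.02, 0.89, 0.09, 0.04, 0.35, 0.14, -1], [0, 0, 0, 0, 0, 0, -1]]]'

```text
time: 39.97
tool_pos: [0.4804, -0.108, 0.2199]
tcp_rot: [3.135, -0.06, -0.012]
wrist_force: [-0.6, 0.4, -1.4]
width: 0.109
grip_force: 37.1
```

Call:
jog_arm --increments '[[[0, 0, 0, 0, 0, 0, -1], [0, 0, 0, 0, 0, 0, -1], [0, 0, 0, 0, 0, 0, -1], [0, 0, 0, 0, 0, 0, -1], [0, 0, 0, 0, 0, 0, -1]]]'

```text
time: 40.38
tool_pos: [0.482, -0.1037, 0.2205]
tcp_rot: [3.138, -0.052, -0.014]
wrist_force: [-0.0, -0.1, -1.8]
width: 0.108
grip_force: 37.1
```

```bash
python3 - <<'E'
from plan import *
s=read_state(); print(s['tool_pos'].round(4),kpos(s),tiltnow(s),s['width'])
k=KEEP; T=lambda z:w2(k,-75-41,75,z)
plan([(T(145),k[2],0,5,-1)])
E
```

```text
[ 0.482  -0.1037  0.2205] [-118.2   74.8  220.5] [-1.91  0.49 -0.21] 0.10789405317164996
[[[0.02,0,0.5,0.01,0.02,0,-1],[0.02,-0.01,0.51,0,0.01,0.01,-1],[0.01,0,0.5,0.01,0.02,0,-1],[0.02,0,0.5,0.01,0.02,0,-1],[0.02,0,0.51,0.01,0.01,0.01,-1]]]
end [ 0.4843 -0.1036  0.1449] err 0.00017
```

Call:
jog_arm --increments '[[[0.02, 0, 0.5, 0.01, 0.02, 0, -1], [0.02, -0.01, 0.51, 0, 0.01, 0.01, -1], [0.01, 0, 0.5, 0.01, 0.02, 0, -1], [0.02, 0, 0.5, 0.01, 0.02, 0, -1], [0.02, 0, 0.51, 0.01, 0.01, 0.01, -1]]]'

```text
time: 40.8
tool_pos: [0.4844, -0.1039, 0.1445]
tcp_rot: [-3.141, 0.056, -0.001]
wrist_force: [0.4, 0.5, -1.2]
width: 0.11
grip_force: 37.1
```

Call:
jog_arm --increments '[[[0, 0, 0, 0, 0, 0, -1], [0, 0, 0, 0, 0, 0, -1], [0, 0, 0, 0, 0, 0, -1], [0, 0, 0, 0, 0, 0, -1], [0, 0, 0, 0, 0, 0, -1]]]'

```text
time: 41.22
tool_pos: [0.4849, -0.1046, 0.1462]
tcp_rot: [3.141, -0.058, 0.003]
wrist_force: [0.4, -0.8, -0.9]
width: 0.107
grip_force: 37.0
```

```bash
python3 - <<'E'
from plan import *
s=read_state(); print(s['tool_pos'].round(4),kpos(s),tiltnow(s),s['width'])
k=KEEP; T=lambda z:w2(k,-75-41,75,z)
plan([(T(124),k[2],0,4,-1),(T(115),k[2],0,3,-1)])
E
```

```text
[ 0.4849 -0.1046  0.1462] [-115.2   73.9  146.2] [-2.11 -0.12 -0.01] 0.10743712831214314
[[[-0.01,-0.01,0.19,0,-0.01,0,-1],[0,-0.01,0.18,0,0,-0.01,-1],[-0.01,-0.01,0.19,0,-0.01,0,-1],[-0.01,-0.01,0.18,0,0,-0.01,-1],[0,0,0.1,0,0,0,-1]]]
[[[0,0,0.1,0,0,0,-1],[0,0,0.1,0,0,0,-1],[0,0,0,0,0,0,-1],[0,0,0,0,0,0,-1],[0,0,0,0,0,0,-1]]]
end [ 0.4841 -0.1034  0.115 ] err 0.00012
```

Call:
jog_arm --increments '[[[-0.01, -0.01, 0.19, 0, -0.01, 0, -1], [0, -0.01, 0.18, 0, 0, -0.01, -1], [-0.01, -0.01, 0.19, 0, -0.01, 0, -1], [-0.01, -0.01, 0.18, 0, 0, -0.01, -1], [0, 0, 0.1, 0, 0, 0, -1]]]'

```text
time: 41.63
tool_pos: [0.4824, -0.103, 0.1185]
tcp_rot: [-3.14, 0.055, 0.006]
wrist_force: [-0.1, 0.5, -0.5]
width: 0.114
grip_force: 37.0
```

Call:
jog_arm --increments '[[[0, 0, 0.1, 0, 0, 0, -1], [0, 0, 0.1, 0, 0, 0, -1], [0, 0, 0, 0, 0, 0, -1], [0, 0, 0, 0, 0, 0, -1], [0, 0, 0, 0, 0, 0, -1]]]'

```text
time: 42.05
tool_pos: [0.4834, -0.1034, 0.114]
tcp_rot: [-3.141, 0.055, 0.003]
wrist_force: [0.3, -0.6, 1.2]
width: 0.106
grip_force: 37.3
```

```bash
python3 - <<'E'
from plan import *
s=read_state(); print(s['tool_pos'].round(4),kpos(s),tiltnow(s),s['width'],s['wrist_force'].round(1))
E
```

```text
[ 0.4834 -0.1034  0.114 ] [-116.8   75.1  114. ] [-2.    0.09  0.01] 0.10605062083331175 [ 0.3 -0.6  1.2]
```

Same state as the previous plate, so the same release, raise and back-off applies.

Call:
jog_arm --increments '[[[0, 0, 0, 0, 0, 0, -0.3], [0, 0, 0, 0, 0, 0, -0.3], [0, 0, 0, 0, 0, 0, -0.3], [0, 0, 0, 0, 0, 0, -0.3], [0, 0, 0, 0, 0, 0, -0.3]]]'

```text
time: 42.47
tool_pos: [0.4832, -0.1033, 0.1137]
tcp_rot: [-3.141, 0.055, 0.003]
wrist_force: [0.9, -0.1, -0.5]
width: 0.349
grip_force: 0.0
```

Call:
jog_arm --increments '[[[0, 0, -0.27, 0, 0, 0, -0.3], [0, 0, -0.26, 0, 0, 0, -0.3], [-0.15, 0, 0, 0, 0, 0, -0.3], [-0.15, 0, 0, 0, 0, 0, -0.3], [0, 0, 0, 0, 0, 0, -0.3]]]'

```text
time: 42.88
tool_pos: [0.4732, -0.1029, 0.1298]
tcp_rot: [-3.141, 0.055, 0.004]
wrist_force: [-0.5, 0.7, -0.7]
width: 0.347
grip_force: 0.0
```

Call:
jog_arm --increments '[[[0, 0, 0, 0, 0, 0, -0.3], [0, 0, 0, 0, 0, 0, -0.3], [0, 0, 0, 0, 0, 0, -0.3], [0, 0, 0, 0, 0, 0, -0.3], [0, 0, 0, 0, 0, 0, -0.3]]]'

```text
time: 43.3
tool_pos: [0.4742, -0.103, 0.1296]
tcp_rot: [-3.141, 0.055, 0.004]
wrist_force: [0.7, 0.2, 0.3]
width: 0.349
grip_force: 0.0
```

```bash
python3 - <<'E'
from plan import *
s,im,K=held('pics/w15.png'); print(kpos(s),tiltnow(s),s['width'])
q=K[(abs(K[...,1]-75)<14)&(K[...,2]>66)&(K[...,2]<76)&(K[...,0]<20)]; print(len(q),np.median(q,0),np.percentile(q[:,0],[0.5,99.5]),np.percentile(q[:,1],[5,95]))
E
```

```text
[-126.    75.2  129.6] [-2.    0.13  0.02] 0.34852694890107805
7058 [-68.3786263   75.52709642  70.75593684] [-135.69376212  -21.4811234 ] [71.19142472 80.07494287]
```

Call:
jog_arm --increments '[[[0, 0, 0, 0, 0, 0, -1], [0, 0, 0, 0, 0, 0, -1], [0, 0, 0, 0, 0, 0, -1], [0, 0, 0, 0, 0, 0, -1], [0, 0, 0, 0, 0, 0, -1]]]' --force 40

```text
time: 43.77
tool_pos: [0.4743, -0.103, 0.1298]
tcp_rot: [-3.141, 0.055, 0.003]
wrist_force: [-0.3, 0.2, 1.0]
width: 0.105
grip_force: 42.5
```

Call:
jog_arm --increments '[[[0, 0, -0.03, 0, 0, 0, -1], [0.5, 0, 0, 0, 0, 0, -1], [0.5, 0, 0, 0, 0, 0, -1], [0.5, 0, 0, 0, 0, 0, -1], [0.5, 0, 0, 0, 0, 0, -1]]]'

```text
time: 44.18
tool_pos: [0.5342, -0.1051, 0.1301]
tcp_rot: [-3.141, 0.055, 0.005]
wrist_force: [-0.9, -0.9, -0.6]
width: 0.105
grip_force: 42.3
```

Call:
jog_arm --increments '[[[0.5, 0, 0, 0, 0, 0, -1], [0.5, 0, 0, 0, 0, 0, -1], [0.5, 0, 0, 0, 0, 0, -1], [0.5, 0, 0, 0, 0, 0, -1], [0.5, 0, 0, 0, 0, 0, -1]]]'

```text
time: 44.6
tool_pos: [0.6093, -0.1078, 0.1298]
tcp_rot: [-3.141, 0.055, 0.006]
wrist_force: [0.1, -0.1, -0.3]
width: 0.103
grip_force: 42.4
```

Call:
jog_arm --increments '[[[0.3, 0, 0, 0, 0, 0, -1], [0.3, 0, 0, 0, 0, 0, -1], [0, 0, 0, 0, 0, 0, -1], [0, 0, 0, 0, 0, 0, -1], [0, 0, 0, 0, 0, 0, -1]]]'

```text
time: 45.02
tool_pos: [0.6266, -0.1084, 0.13]
tcp_rot: [-3.141, 0.055, 0.004]
wrist_force: [0.6, -1.0, -0.6]
width: 0.106
grip_force: 42.3
```

Call:
jog_arm --increments '[[[0, 0, 0, 0, 0, 0, -1], [0, 0, 0, 0, 0, 0, -1], [0, 0, 0, 0, 0, 0, -0.4], [0, 0, 0, 0, 0, 0, -0.4], [0, 0, 0, 0, 0, 0, -0.4]]]'

```text
time: 45.43
tool_pos: [0.627, -0.1081, 0.1305]
tcp_rot: [-3.14, 0.055, 0.003]
wrist_force: [0.3, 0.4, 0.1]
width: 0.301
grip_force: 0.0
```

Call:
jog_arm --increments '[[[0, 0, 0, 0, 0, 0, -0.4], [0, 0, 0, 0, 0, 0, -0.4], [-0.4, 0, 0, 0, 0, 0, -0.4], [-0.4, 0, 0, 0, 0, 0, -0.4], [-0.5, 0, 0, 0, 0, 0, -0.4]]]'

```text
time: 45.85
tool_pos: [0.5883, -0.107, 0.1305]
tcp_rot: [-3.141, 0.055, 0.002]
wrist_force: [0.0, 0.6, -0.3]
width: 0.297
grip_force: 0.0
```

Call:
jog_arm --increments '[[[0, 0, 0, 0, 0, 0, -0.4], [0, 0, 0, 0, 0, 0, -1], [0, 0, 0, 0, 0, 0, -1], [0, 0, 0, 0, 0, 0, -1], [0, 0, 0, 0, 0, 0, -1]]]'

```text
time: 46.27
tool_pos: [0.589, -0.107, 0.1306]
tcp_rot: [-3.141, 0.055, 0.002]
wrist_force: [0.2, -0.2, 0.5]
width: 0.002
grip_force: 0.0
```

```bash
python3 - <<'E'
from plan import *
s,im,K=held('pics/w16.png'); print(kpos(s),tiltnow(s),s['width'],s['wrist_force'].round(1))
q=K[(abs(K[...,1]-73)<12)&(K[...,2]>64)&(K[...,2]<76)&(K[...,0]>5)&(K[...,0]<43)]; print(len(q),np.percentile(q[:,0],[0.5,5,99.5]),np.median(q,0),np.percentile(q[:,1],[5,95]))
E
```

```text
[-11.1  75.1 130.6] [-1.99  0.07  0.01] 0.0018277649905458818 [ 0.2 -0.2  0.5]
1587 [15.14710103 16.78989899 42.89126456] [29.80990398 71.22033575 70.82710499] [66.65552032 75.45076463]
```

Call:
jog_arm --increments '[[[0.3, 0.1, 0, 0, 0, 0, -1], [0.3, 0, 0, 0, 0, 0, -1], [0.3, 0, 0, 0, 0, 0, -1], [0.15, 0, 0, 0, 0, 0, -1], [0.15, 0, 0, 0, 0, 0, -1]]]'

```text
time: 46.73
tool_pos: [0.6251, -0.1113, 0.1302]
tcp_rot: [-3.141, 0.055, 0.003]
wrist_force: [-0.9, -0.2, -0.3]
width: -0.003
grip_force: 0.4
```

Call:
jog_arm --increments '[[[0, 0, 0, 0, 0, 0, -1], [0, 0, 0, 0, 0, 0, -1], [0, 0, 0, 0, 0, 0, -1], [0, 0, 0, 0, 0, 0, -1], [0, 0, 0, 0, 0, 0, -1]]]'

```text
time: 47.15
tool_pos: [0.6237, -0.1112, 0.1303]
tcp_rot: [-3.141, 0.055, 0.004]
wrist_force: [0.1, -0.2, 0.5]
width: 0.002
grip_force: 0.0
```

Call:
jog_arm --increments '[[[-0.5, 0, 0, 0, 0, 0, -1], [-0.5, 0, 0, 0, 0, 0, -1], [-0.5, 0, -0.3, 0, 0, 0, -1], [-0.2, 0, -0.8, 0, 0, 0, -1], [-0.2, 0, -0.8, 0, 0, 0, -1]]]'

```text
time: 47.57
tool_pos: [0.5648, -0.1089, 0.1863]
tcp_rot: [-3.14, 0.055, 0.01]
wrist_force: [0.3, 0.2, 1.3]
width: -0.004
grip_force: 0.0
```

Call:
jog_arm --increments '[[[-0.2, 0.9, -0.5, 0, 0, 0, -1], [0, 0.9, -0.5, 0, 0, 0, -1], [0, 0.5, -0.5, 0, 0, 0, -1], [0, 0, -0.5, 0, 0, 0, -1], [0, 0, 0, 0, 0, 0, -1]]]'

```text
time: 47.98
tool_pos: [0.5604, -0.1797, 0.2514]
tcp_rot: [3.139, -0.058, 0.007]
wrist_force: [0.3, 0.1, 0.8]
width: 0.003
grip_force: 0.0
```

Call:
jog_arm --increments '[[[0, 0, 0, 0, 0, 0, -1], [0, 0, 0, 0, 0, 0, -1], [0, 0, 0, 0, 0, 0, -1], [0, 0, 0, 0, 0, 0, -1], [0, 0, 0, 0, 0, 0, -1]]]'

```text
time: 48.4
tool_pos: [0.5584, -0.1774, 0.2461]
tcp_rot: [-3.14, 0.054, 0.006]
wrist_force: [-0.5, 0.1, -0.7]
width: -0.001
grip_force: 0.0
```

```bash
python3 - <<'E'
from plan import *
s,im,K=held('pics/w17.png'); print(kpos(s),tiltnow(s))
for l,y in (('a',75),('b',25),('c',-25),('d',-75)):
    q=K[(abs(K[...,1]-y+2)<12)&(K[...,2]>64)&(K[...,2]<76)&(K[...,0]>10)&(K[...,0]<43)]
    if len(q)>20: print(l,'tail',len(q),np.percentile(q[:,0],[0.5,5]),'y',np.median(q[:,1]))
    q=K[(K[...,2]>43)&(K[...,2]<56)&(abs(K[...,0])<30)&(K[...,1]<y+25)&(K[...,1]>y-20)]; print('flap',l,len(q),q.min(0).round(1),q.max(0).round(1))
s,p,im2,d=cam('scene'); 
cv2.imwrite('pics/final.png',np.vstack([im[:260],cv2.resize(im2[80:345,150:450],(640,338*640//640+0))[:338]]))
E
```

```text
[-39.2   3.8 246.1] [-1.96  0.23  0.06]
a tail 152 [36.40598182 36.44488209] y 71.82268351618924
flap a 209 [-3.4 67.  43.9] [ 4.  98.8 53.2]
b tail 136 [36.34396512 36.39655008] y 23.314009820180594
flap b 200 [-3.5 17.4 44.5] [ 3.8 48.9 52.6]
c tail 142 [36.37644673 36.39875403] y -27.176565112864857
flap c 192 [ -3.4 -32.4  43.6] [ 3.7 -0.8 52.5]
flap d 204 [ -4.2 -82.6  43.2] [  3.7 -50.8  52.6]
```

View pics/final.png

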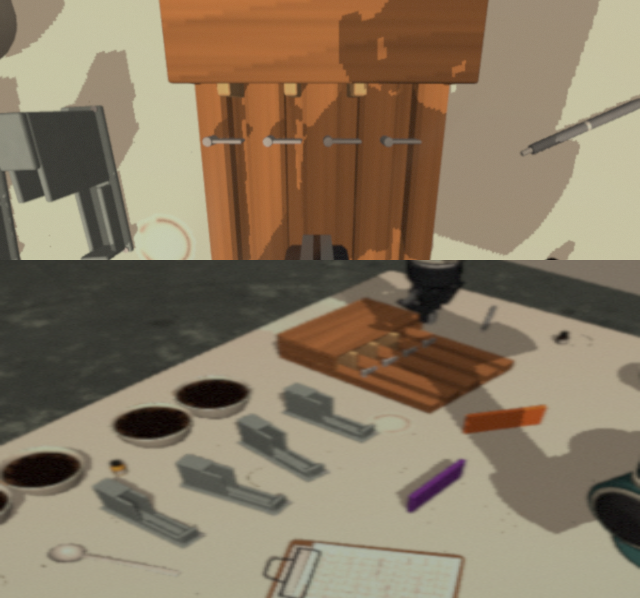

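The three plates present are in lanes a, b and c with tails at about 36 mm. All four flaps are shut, every bin is empty, and the bystanders haven't moved. The tool is clear, so I hand in.

```bash
python3 -c "
from workcell import bot
print(bot.finish_job())"
```

```text
the job is handed in; nothing more can be done
None
```

The job is handed in: the three plates present (bins 1–3; bin 4 was empty) stand in keeper lanes c, b and a, about 36 mm past the flap line, with all four flaps shut and the vials, pen and spoon not touched; the hand-in returned no verdict.

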